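# Clip in the reticle and steer the laser spot into its ring

## Task

Clip the loose reticle plate into the sloping spring holder on the breadboard: tuck one end under the lip of the sprung upper jaw, push that jaw back, lower the other end and let the spring carry it home, so that the plate lies flat on the bed under both lips. Then turn the two knobs of the mirror mount until the red laser spot lies wholly inside the plate's ring, and let go of everything. Leave the bottle, the hex key and the small box where they are.

Things in the scene. Friction and masses are not known exactly. Their poses are not given: they have to be found in the camera images.
- plate_holder: Spring plate holder: a bed that leans 30 degrees towards the robot on a bracket on the breadboard. Its x axis points up the slope (away from the robot), y left, z square out of the bed. Upper jaw (orange line) sprung, lower jaw fixed; both 66 mm wide, with ledges at z = 18 mm for the plate's ends. A seated plate's underside is centred at x = 0, y about 0, z = 18 mm.
- fixed_lip (a point): Edge of the fixed lower jaw's lip, middle of its underside: x = -27, z = 25 mm from the holder's origin; axes as the holder's. The lip reaches 5 mm in over the plate's end and is 4 mm thick (top at z = 29 mm). The wall that stops the plate is 5 mm further down the slope (x = -32 mm); the ledge reaches up to x = -20 mm.
- sprung_lip (a point): Edge of the sprung upper jaw's lip, middle of its underside: x = 25, z = 27 mm from the holder's origin while the jaw rests; moves with the jaw. The lip is 4 mm thick (top at z = 31 mm). The wall that the plate's end pushes on is 5 mm further up the slope (x = 30 mm at rest); the jaw's ledge reaches down to x = 20 mm.
- sprung_jaw (a joint): Sprung jaw: 0 at rest, grows to 0.013 m as it is pushed up the slope; spring 300 N/m, 2.4 N at rest. About 0.002 with the plate seated. A plate parallel to the bed clears the fixed lip only with the jaw pushed back 7 to 13 mm (10 mm is a good value); let go, the spring then pushes the plate home under the fixed lip.
- plate_center (a point): Middle of the loose reticle plate, 8 mm above its underside: a black frame with a clear window, 64 mm long (x, the way that goes between the jaws), 58 wide (y), 5 thick, about 70 g. Either end may face the sprung jaw. Grasp across its two upright rails on the y sides: x = -14 to 14 mm, outer faces 58 mm apart, tops 16 mm above the underside. z up.
- reticle_plate: The same plate, with its origin at the middle of its underside and the same axes.
- ring_center (a point): The point behind the middle of the plate's black ring where the spot belongs: on the ring's axis, 2 mm below the plate's underside, so on the white screen when the plate is seated. The ring is on the clear window, in the middle of the plate, 14.4 mm across inside, 17.6 mm outside. Axes as the plate's.
- spot_center (a point): Centre of the red laser spot, a disc 6 mm across, on the white screen (37 x 49 mm, at z = 16 mm of the holder) between the jaws; seen through the plate's window when that is in. Its axes are within 0.1 rad of the holder's.
- pitch_knob_grip (a point): Silver adjuster knob (the upper left one, seen from the robot) on the mirror mount's back: a knurled cylinder 20 mm across, 20 mm long; this point is on its axis, half-way along. A brass bush begins 10 mm and the mount's black plate 14 mm further in. z points outwards along the axis, which leans 30 degrees from vertical towards the robot; x and y turn with the knob.
- pitch_knob (a joint): Angle of the silver knob, -2.2 to 2.2 rad; stays where it is left (0.05 N m friction); grows anticlockwise, seen looking at the knob's end. Each +1 rad moves the spot 8.6 mm up the slope (the holder's +x). The aligned value has to be found by the spot.
- yaw_knob_grip (a point): Brass-coloured adjuster knob (the lower right one), same shape and axes as the silver knob, 70 mm from it; point on its axis, half-way along. Its brass bush begins 10 mm, a black boss 17 mm across 16 mm and the mount's plate 28 mm further in. It sits on the tilting frame, so it moves up to 6 mm, and its axis up to 5 degrees, as the silver knob is turned.
- yaw_knob (a joint): Angle of the brass knob, -2.2 to 2.2 rad; stays where it is left (0.05 N m friction); grows anticlockwise, seen looking at the knob's end. Each +1 rad moves the spot 12.4 mm to the right (the holder's -y). The aligned value has to be found by the spot.
- mirror_mount: Black gimbal mirror mount, 60 x 90 mm, on a post on the breadboard. Origin: middle of the mirror face, which looks down and away, 270 mm above the table. z along the knobs' axes (up, back to the robot), y left. The knobs, z = 44 to 64 mm, stand at x, y = 18, 30 mm (silver) and about -18, -30 mm (brass).
- breadboard: Grey breadboard, 300 (x) x 460 (y) x 12 mm, fixed on four pillars, its top 112 mm above the table; origin on the table under its middle. All the listed things stand on it. Left of and beyond the mirror mount stands the laser tube on a post, up to 220 mm above the table.
- dropper_bottle: Brown dropper bottle, 35 mm across, 99 mm tall, standing; origin under its middle. To be left alone.
- hex_key: Black hex key, 93 x 31 x 6 mm, lying; origin under its middle. To be left alone.
- optic_box_12: Small cream-coloured box, 40 x 52 x 19 mm; origin under its middle. To be left alone.
There are look-alikes about, which are no part of the job. Leave any yellow look-alike of the reticle_plate alone.

How it is judged:
By the outcome, as a careful person would: the job done as asked, in the order asked, and still so for the second after the job is handed in, with the robot touching nothing.
It also fails if it takes over 56 s, if anything falls off the work surface, if the arm or the gripper's body presses on something with over 40 N, if the wrist force passes 120 N, or if a joint passes its speed limit or range.

## Robot

A 6-joint arm with a two-finger parallel gripper is mounted at the origin on a cart in front of the work surface, level with it; the furniture and walls round the work are solid. World frame = base frame: x ahead of the robot, y to its left, z up, the work surface at z = 0. Lengths are in m, angles in rad, forces in N, time in s.
With the tool pointing down it reaches from about 0.2 to 0.875 m from the base axis. Payload 3.4 kg.
Tool frame: the origin (TCP) lies midway between the tips of the shut fingers; the grasp point (between the pads) lies 19 mm behind it; z points along the fingers, x is the direction in which the jaws open and shut, and the axes are right-handed (so a half turn about z gives the same grasp; the last joint's range is limited). The gripper opens to 94 mm and grips with 3 to 60 N. Pads are 16 mm wide; open, the fingers measure 119 mm over their backs; the gripper's body (75 mm by 177 mm) begins 78 mm behind the grasp point.
Start: joints at [1.187, 0.276, 1.505, -0, 1.361, -0.121], TCP at [0.149, 0.555, 0.205] pointing down, gripper open.
Joint ranges: [-2.89, 2.89], [-0.75, 2.08], [0.22, 2.7], [-1.18, 4.32], [0.11, 2.71], [-2.7, 2.7]. Speed limits (rad/s): [2.57, 2.57, 3.14, 3.14, 3.14, 3.14].

## Interface

Orientations are given as [roll, pitch, yaw] about the fixed x, y, z axes, in that order (R = Rz(yaw) Ry(pitch) Rx(roll)).
In Python, from cell import bot gives the robot as it stands.
- The arm moves only by the tool apply_moves, never from a script. Its argument "targets" is a list that holds one entry, the list of rows, each a list of 7 numbers: the opening, from 0 (shut) to 1 (fully open), then the shift along the tool's x, y, z in m, then the turn, a rotation vector about the tool's x, y, z in degrees. In form: [[[jaw, tx, ty, tz, wx, wy, wz], ...]]. A call has 1 to 12 rows; each row shifts and turns the commanded pose from where the row before left it, along the tool's axes as they then stand; what a row does not reach is not made up. A row lasts 1/8 s, in which the tool goes at most 62.5 mm and 10.7 degrees, less where a joint would pass 70% of its speed; a pose out of reach is approached as far as the arm can. A call with a gripper value outside its range is refused whole. The fingers move at their own pace and stop on an object; "force" is the grip in N (left out, the last holds). Time passes only in rows, so rows that do not move let the fingers close. It gives the time, the measured TCP pose, the force and the opening at its end, in the units of the state.
- bot.state(): the state, without advancing time (a new reading comes with each control period).
- bot.capture(name): name is "side" or "top"; returns a dict with "color" (480x640x3 uint8, blue, green, red), "fx", "fy", "cx", "cy" (pixels), "D" ([k1, k2, p1, p2, k3] as OpenCV has them; the pictures are not rectified), "eye" and "orientation" of the camera in the world. Camera axes: x right, y down, z forward; pixel columns grow to the right and rows downward; lengths in m; the calibration is good to about 2 mm. A picture is of the moment at which its call begins. There is no depth.
- bot.hand_in(): hands the job in, once; it reports no verdict.
The state is a dict: "time": time; "joint_pos": joint angles; "joint_velocities": joint speeds; "tau": joint torques, N m; "position": TCP position; "orientation": TCP orientation; "contact_force": force on the tool from outside, world axes, zero at the start; "torque": the same for the moment, N m; "finger_gap": opening from 0.0 (shut) to 1.0 (fully open).
Only numpy, scipy, OpenCV 4.12 (cv2) and the standard library are available. Lean on these libraries where they do the work, as an engineer would, in place of code of your own. Each camera call takes 0.05 s, during which the arm holds its last target.

## Working session

There is one attempt and no reset: what is moved stays moved. The work goes in short steps, Python scripts to look and compute and a tool call to move; the robot and the scene stay as the last step left them, time stands still between calls to the robot, and variables do not carry over. Pictures are saved under pics/ and viewed, and the job is handed in when it is done.

Besides the shell and the picture viewer there is one more tool, called after "Request:" by a JSON object that holds its "op" and its "data", one argument or row to a line. apply_moves: Moves the arm, as the interface text tells. Its arguments: {"type":"object","properties":{"targets":{"type":"array"},"force":{"type":"number"}},"required":["targets"]}

```bash
ls; mkdir -p pics; python3 - <<'E'
from cell import bot
import cv2
s=bot.state(); print(s)
for n in("side","top"):
    c=bot.capture(n); cv2.imwrite(f"pics/{n}0.png",c["color"]); print(n,{k:v for k,v in c.items() if k!="color"})
E
```

```text
pics
{'time': 0.0, 'joint_pos': array([ 1.18704990e+00,  2.76594236e-01,  1.50612345e+00, -8.61841243e-06,
        1.36069906e+00, -1.20997354e-01]), 'joint_velocities': array([ 0.00131052, -0.00061521, -0.00060475,  0.00163882,  0.00049056,
       -0.00195743]), 'tau': array([-5.43752299e-05, -4.04578221e+01, -2.37222093e+01,  7.02295359e-02,
        3.40586447e-02, -1.29671739e-04]), 'position': array([0.14914004, 0.55473081, 0.20460905]), 'orientation': array([-3.14138085e+00,  1.81176577e-03,  1.30804925e+00]), 'contact_force': array([ 0.92131432,  0.22540031, -0.41789387]), 'torque': array([-0.00130811,  0.0210921 ,  0.00941464]), 'finger_gap': 0.9995334683089092}
side {'fx': 448.5068902231788, 'fy': 448.5068902231788, 'cx': 319.1573350376181, 'cy': 248.64787134372926, 'D': array([0.03195744, 0.        , 0.        , 0.        , 0.        ]), 'eye': array([0.39083917, 0.86784863, 0.62964905]), 'orientation': array([-1.99990536,  0.01193151, -2.99208764])}
top {'fx': 495.27614566289446, 'fy': 495.27614566289446, 'cx': 316.8465559988913, 'cy': 238.0009385478227, 'D': array([-0.10209464,  0.        ,  0.        ,  0.        ,  0.        ]), 'eye': array([ 0.32831249, -0.06534641,  1.32967732]), 'orientation': array([-2.97274294,  0.03220186, -1.57793169])}
```

View pics/side0.png

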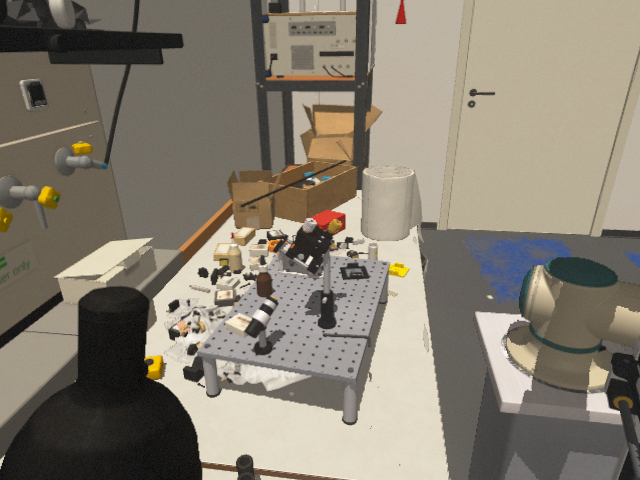

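View pics/top0.png

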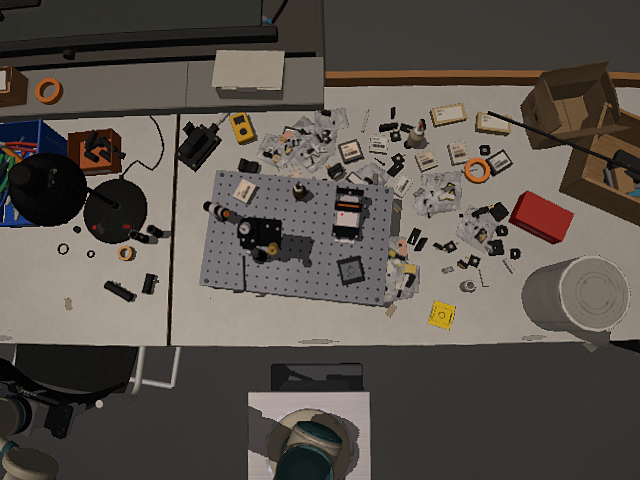

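```bash
cat > h.py <<'E'
import numpy as np, cv2
from scipy.spatial.transform import Rotation as R
from cell import bot
def K(c): return np.array([[c["fx"],0,c["cx"]],[0,c["fy"],c["cy"]],[0,0,1]])
def Rc(c): return R.from_euler("xyz",c["orientation"]).as_matrix()
def proj(c,P):
    P=np.atleast_2d(np.array(P,float)); M=Rc(c).T
    rv=cv2.Rodrigues(M)[0]; t=-M@c["eye"]
    return cv2.projectPoints(P,rv,t,K(c),c["D"])[0][:,0]
def ray(c,uv):
    n=cv2.undistortPoints(np.array([[uv]],float),K(c),c["D"])[0,0]
    return Rc(c)@np.array([n[0],n[1],1.])
def onz(c,uv,z):
    d=ray(c,uv); return c["eye"]+d*(z-c["eye"][2])/d[2]
def onplane(c,uv,p,n):
    d=ray(c,uv); return c["eye"]+d*(np.dot(np.array(p)-c["eye"],n)/np.dot(d,n))
def tri(c1,u1,c2,u2):
    d1=ray(c1,u1);d2=ray(c2,u2);d1/=np.linalg.norm(d1);d2/=np.linalg.norm(d2)
    A=np.stack([d1,-d2],1);x=np.linalg.lstsq(A,c2["eye"]-c1["eye"],rcond=None)[0]
    p=c1["eye"]+d1*x[0];q=c2["eye"]+d2*x[1]; return (p+q)/2,np.linalg.norm(p-q)
def crop(img,u0,v0,u1,v1,name):
    k=img[v0:v1,u0:u1]; s=min(800/k.shape[1],600/k.shape[0]); 
    k=cv2.resize(k,None,fx=s,fy=s,interpolation=cv2.INTER_CUBIC); cv2.imwrite("pics/"+name,k); print(name,"scale",s)
import pickle,os
def cap(n,tag):
    c=bot.capture(n); pickle.dump(c,open(f"pics/{tag}.pkl","wb")); return c
def load(tag): return pickle.load(open(f"pics/{tag}.pkl","rb"))
E
python3 - <<'E'
from h import *
t=cap("top","t0");s=cap("side","s0")
for c in(t,s): print(proj(c,[[0,0,0],[.149,.555,.2],[.5,0,.112]]))
crop(t["color"],195,165,405,310,"tc.png");crop(s["color"],200,210,420,370,"sc.png")
E
```

```text
[[309.05694283 449.66633487]
 [ 65.61793258 399.43578152]
 [305.84862702 252.52812919]]
[[559.52343724 356.19186136]
 [634.06451651 545.14556675]
 [331.36736767 296.0012411 ]]
tc.png scale 3.8095238095238093
sc.png scale 3.6363636363636362
```

View pics/tc.png

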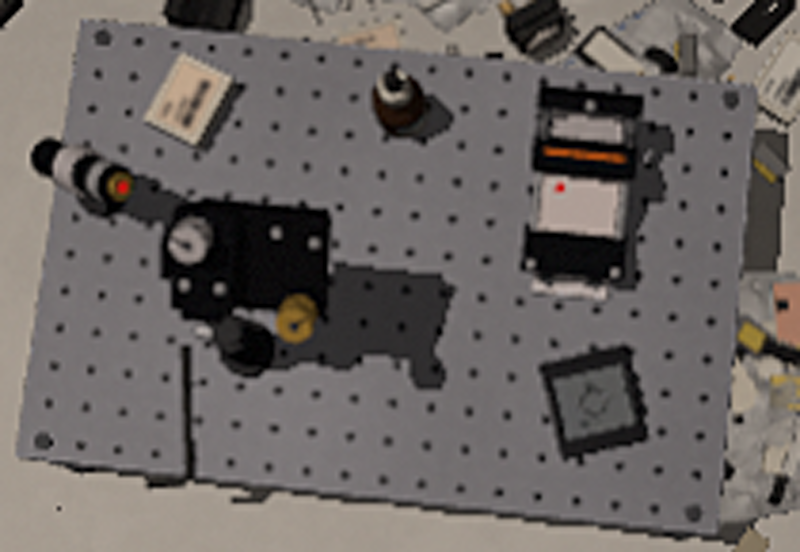

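View pics/sc.png

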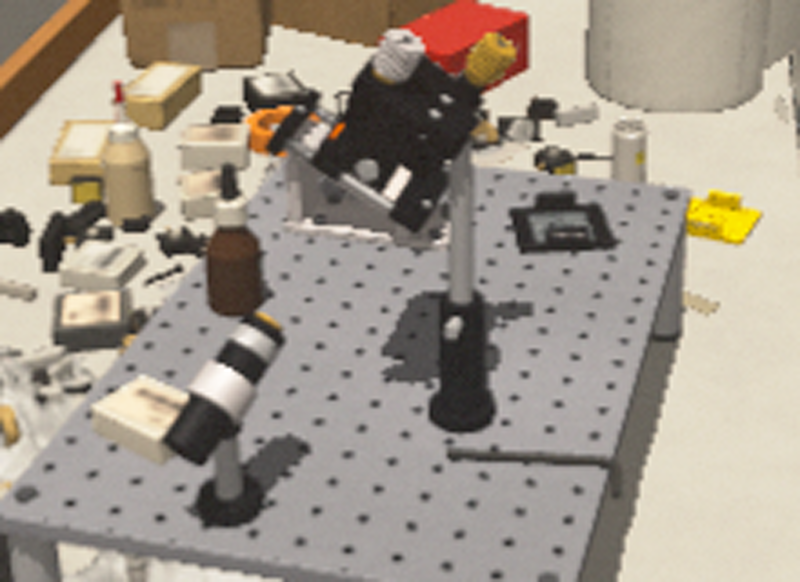

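```bash
python3 - <<'E'
from h import *
t=load("t0");s=load("s0")
crop(t["color"],325,180,375,245,"a1.png");crop(s["color"],265,230,345,290,"a2.png")
crop(t["color"],330,250,370,290,"a3.png");crop(s["color"],330,255,380,290,"a4.png")
crop(t["color"],230,205,290,270,"a5.png");crop(s["color"],290,210,350,255,"a6.png")
b=np.array([[103,37],[730,98],[42,441],[694,513]])/3.8095+[195,165]
P=np.array([onz(t,u,.112) for u in b]);print(P)
for i,j in((0,1),(2,3),(0,2),(1,3)): d=P[j]-P[i];print(np.linalg.norm(d),np.degrees(np.arctan2(d[1],d[0])))
print(P.mean(0))
E
```

```text
a1.png scale 9.23076923076923
a2.png scale 10.0
a3.png scale 15.0
a4.png scale 16.0
a5.png scale 9.23076923076923
a6.png scale 13.333333333333334
[[ 0.70512188  0.21610691  0.112     ]
 [ 0.65549029 -0.20526292  0.112     ]
 [ 0.43167827  0.24942598  0.112     ]
 [ 0.38170368 -0.17387131  0.112     ]]
0.42428272119951876 -96.71770559817489
0.426237085004682 -96.73318788127271
0.27546609023649515 173.05276453592822
0.275580369666422 173.45918819851227
[0.54349853 0.02159966 0.112     ]
```

View pics/a1.png

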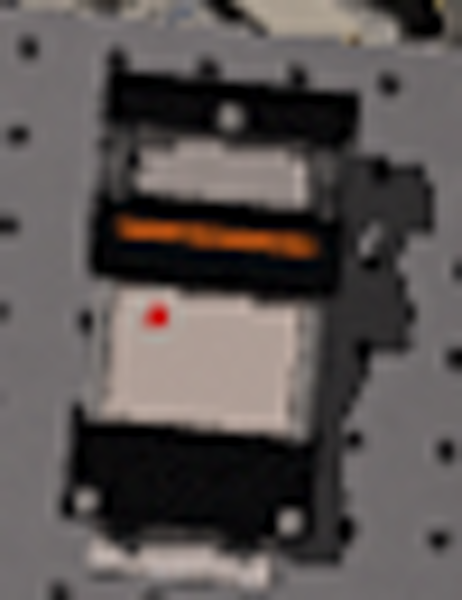

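View pics/a2.png

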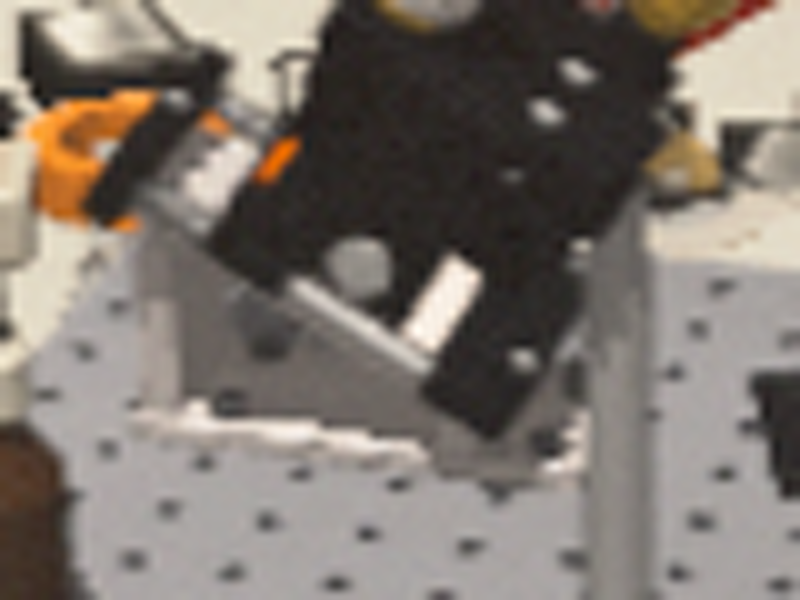

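View pics/a3.png

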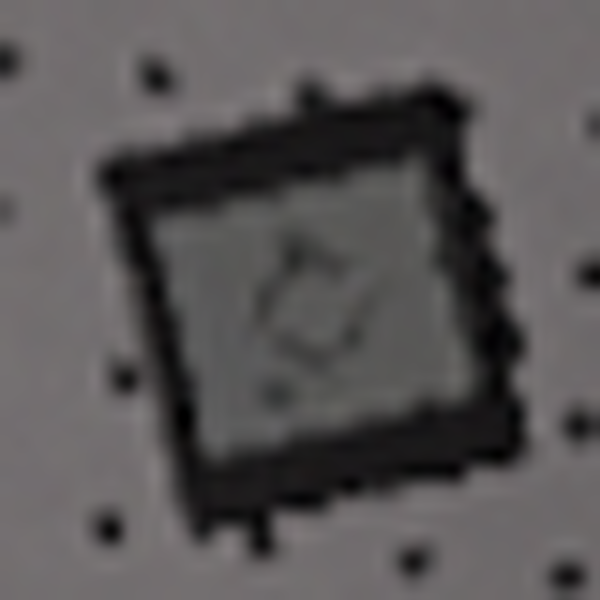

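View pics/a4.png

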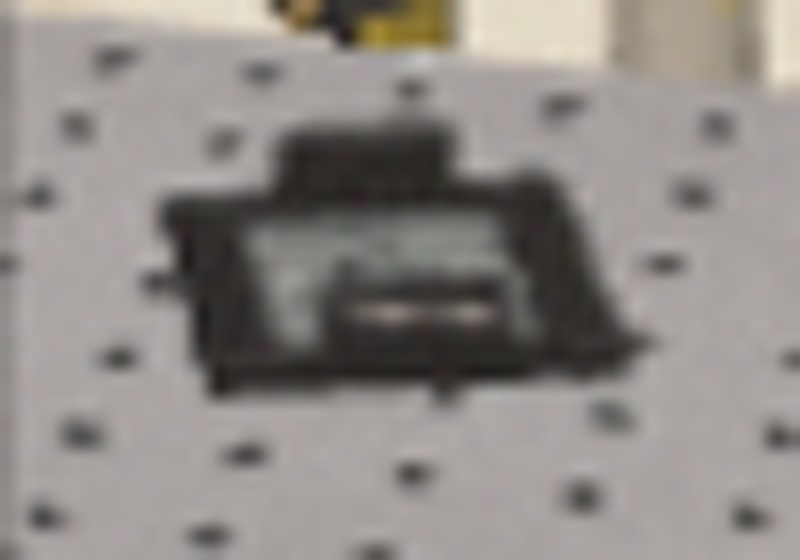

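View pics/a5.png

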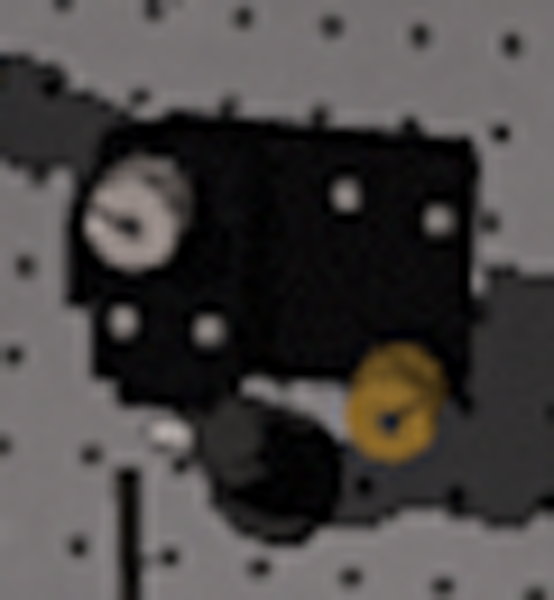

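View pics/a6.png

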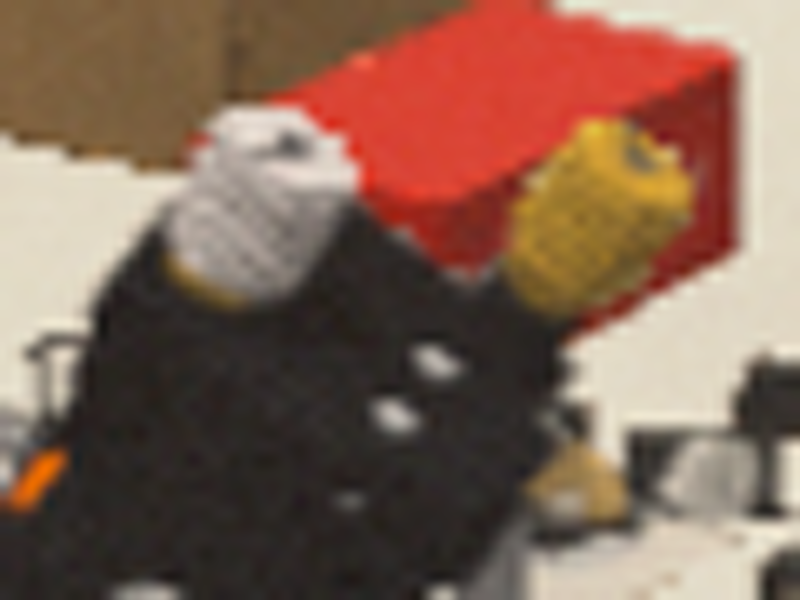

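```bash
python3 - <<'E'
from h import *
t=load("t0");s=load("s0")
c=np.array([[105,170],[455,95],[520,455],[200,535]])/15+[330,250]
P=np.array([onz(t,u,.117) for u in c]);print(P,P.mean(0))
for i,j in((3,0),(2,1),(1,0),(2,3)): d=P[j]-P[i];print(np.linalg.norm(d),np.degrees(np.arctan2(d[1],d[0])))
c=np.array([[165,205],[215,385],[640,350],[555,180]])/16+[330,255]
P=np.array([onz(s,u,.117) for u in c]);print(P,P.mean(0))
for i,j in((0,3),(1,2),(1,0),(2,3)): d=P[j]-P[i];print(np.linalg.norm(d),np.degrees(np.arctan2(d[1],d[0])))
a=lambda u:np.array(u)/9.2308
S=a([130,225])+[230,205];B=a([388,420])+[230,205]
S2=np.array([285,145])/13.333+[290,210];B2=np.array([640,155])/13.333+[290,210]
print(onz(t,S,.3344),onz(t,B,.3164)); print(tri(t,S,s,S2),tri(t,B,s,B2))
u=a([100,422])+[325,180];v=np.array([433,357])/10+[265,230]
print("screen LL",tri(t,u,s,v))
E
```

```text
[[ 0.47649913 -0.07700414  0.117     ]
 [ 0.4882323  -0.13466548  0.117     ]
 [ 0.42891224 -0.14402657  0.117     ]
 [ 0.4164429  -0.09167302  0.117     ]] [ 0.45252164 -0.1118423   0.117     ]
0.061821736743009864 13.725881678269019
0.060054139838751464 8.967692855243685
0.058842986114244725 101.50174692076251
0.05381801541071899 103.396851056972
[[ 0.49386772 -0.13150133  0.117     ]
 [ 0.48018589 -0.07370919  0.117     ]
 [ 0.4179557  -0.09284301  0.117     ]
 [ 0.43385721 -0.14786915  0.117     ]] [ 0.45646663 -0.11148067  0.117     ]
0.06220262726931309 -164.74371024242419
0.06510529402620352 -162.90898629551273
0.05938959480737029 -76.68089344515492
0.057277691384334806 -73.88170872742911
[0.51821353 0.11535017 0.3344    ] [0.4762259  0.05930293 0.3164    ]
(array([0.52003237, 0.11537336, 0.33570829]), np.float64(0.004081081828656932)) (array([0.47795532, 0.05958826, 0.3149118 ]), np.float64(0.0029964228422061324))
screen LL (array([ 0.56255303, -0.07490117,  0.14640546]), np.float64(0.0047726035620356735))
```

```bash
cat >> h.py <<'E'
def Hpose(p): # holder pose x,y,z,yaw -> R,t
    return R.from_euler("ZY",[p[3],-np.pi/6]).as_matrix(),np.array(p[:3])
def seg(img,c,pts,off,s,col,closed=True):
    q=((proj(c,pts)-off+.5)*s-.5).round().astype(int)
    cv2.polylines(img,[q.reshape(-1,1,2)],closed,col,1)
E
cat > fit.py <<'E'
from h import *
from scipy.optimize import least_squares
t=load("t0");s=load("s0")
a=lambda u:(np.array(u)+.5)/9.2308-.5+[325,180]; b=lambda u:(np.array(u)+.5)/10-.5+[265,230]
corr=[(t,a([95,272]),(25,33,31)),(t,a([335,297]),(25,-33,31)),(t,a([100,422]),(-18.5,24.5,16)),(t,a([305,440]),(-18.5,-24.5,16)),(s,b([433,357]),(-18.5,24.5,16))]
def f(p):
    Rm,o=Hpose(p)
    return np.concatenate([(proj(c,Rm@np.array(m)/1000+o)[0]-u) for c,u,m in corr])
r=least_squares(f,[.6,-.1,.14,-.1]);print(r.x,np.degrees(r.x[3]),f(r.x).reshape(-1,2).round(2))
p=r.x;Rm,o=Hpose(p);np.save("holder.npy",p)
W=lambda P:(np.array(P)/1000)@Rm.T+o
for c,off,sz,n,sc in((t,(325,180),(65,50),"o1.png",9),(s,(265,230),(60,80),"o2.png",10)):
    img=cv2.resize(c["color"][off[1]:off[1]+sz[0],off[0]:off[0]+sz[1]],None,fx=sc,fy=sc,interpolation=cv2.INTER_CUBIC)
    img=cv2.convertScaleAbs(img,alpha=1.5)
    seg(img,c,W([[18.5,24.5,16],[18.5,-24.5,16],[-18.5,-24.5,16],[-18.5,24.5,16]]),off,sc,(0,255,0))
    seg(img,c,W([[25,33,31],[25,-33,31],[30,-33,31],[30,33,31]]),off,sc,(255,0,255))
    seg(img,c,W([[-27,33,29],[-27,-33,29],[-32,-33,29],[-32,33,29]]),off,sc,(255,255,0))
    seg(img,c,W([[0,33,0],[0,-33,0]]),off,sc,(0,255,255))
    cv2.imwrite("pics/"+n,img)
E
python3 fit.py
```

```text
[ 0.58385076 -0.10342786  0.14221251 -0.12764882] -7.313738902226399 [[-0.65 -0.19]
 [ 1.02  0.19]
 [ 0.83 -0.81]
 [-1.33 -0.5 ]
 [ 1.27  0.25]]
```

View pics/o1.png

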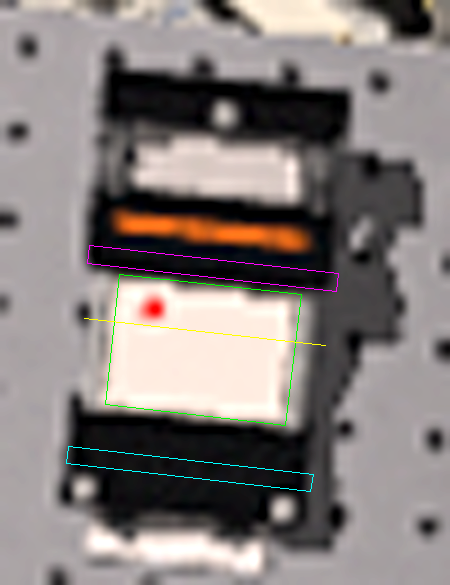

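View pics/o2.png

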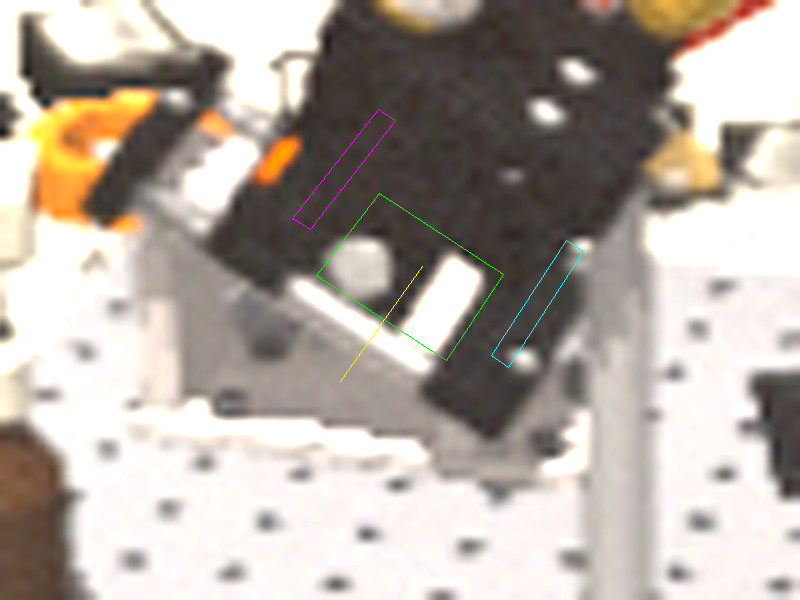

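```bash
python3 - <<'E'
from h import *
t=load("t0");s=load("s0");p=np.load("holder.npy");p[3]=-.122
Rm,o=Hpose(p)
a=lambda u:(np.array(u)+.5)/9-.5+[325,180]; b=lambda u:(np.array(u)+.5)/10-.5+[265,230]
def onH(c,u,axis,val):
    n=Rm[:,axis]; q=onplane(c,u,o+n*val/1000,n); return (Rm.T@(q-o)*1000).round(1)
print("top z=29: fixed outer L/R",onH(t,a([65,508]),2,29),onH(t,a([310,535]),2,29))
print("fixed inner ledge L/R z=18 ",onH(t,a([75,405]),2,18),onH(t,a([318,425]),2,18))
print("screen low L,R",onH(t,a([98,410]),2,16),onH(t,a([297,428]),2,16), "up", onH(t,a([115,290]),2,16))
print("sprung edge L/R z31",onH(t,a([90,262]),2,31),onH(t,a([328,287]),2,31),"upslope",onH(t,a([97,203]),2,31),onH(t,a([335,227]),2,31))
print("back wall top", onH(t,a([107,72]),2,31),onH(t,a([350,95]),2,31))
print("spot",onH(t,a([152,308]),2,16))
print("screws",onH(t,a([83,488]),2,29),onH(t,a([284,508]),2,29))
print("side y=33: fixed low corner",onH(s,b([490,437]),1,33),"up corner",onH(s,b([423,387]),1,33),"sprung low",onH(s,b([277,293]),1,33),onH(s,b([210,243]),1,33))
print("side screw z29",onH(s,b([522,358]),2,29))
print("side screen z16",onH(s,b([435,355]),2,16),onH(s,b([485,268]),2,16))
print("back block L low/high",onH(s,b([95,222]),1,33),onH(s,b([85,200]),1,33))
E
```

```text
top z=29: fixed outer L/R [-44.5  32.3  29. ] [-44.7 -34.1  29. ]
fixed inner ledge L/R z=18  [-18.8  32.6  18. ] [-17.1 -33.   18. ]
screen low L,R [-20.2  26.3  16. ] [-19.3 -27.6  16. ] up [14.1 25.1 16. ]
sprung edge L/R z31 [25.7 32.1 31. ] [ 25.7 -30.9  31. ] upslope [42.  31.9 31. ] [ 42.3 -30.8  31. ]
back wall top [77.5 32.7 31. ] [ 78.1 -30.7  31. ]
spot [10.1 14.7 16. ]
screws [-38.3  28.   29. ] [-37.8 -26.3  29. ]
side y=33: fixed low corner [-37.3  33.    9.6] up corner [-17.4  33.   11.2] sprung low [23.9 33.  11.1] [43.8 33.  12.7]
side screw z29 [-33.5  26.6  29. ]
side screen z16 [-15.7  25.7  16. ] [-14.  -21.9  16. ]
back block L low/high [70.  33.   0.1] [74.7 33.   3.8]
```

```bash
cat > fit2.py <<'E'
from h import *
from scipy.optimize import least_squares
t=load("t0");s=load("s0")
a=lambda u:(np.array(u)+.5)/9-.5+[325,180]; b=lambda u:(np.array(u)+.5)/10-.5+[265,230]
def corr(e): 
    xo,xs,ys,zb,xu=e
    return [(t,a([90,262]),(25,32,31)),(t,a([328,287]),(25,-32,31)),
 (t,a([75,405]),(-20,32.5,18)),(t,a([318,425]),(-20,-32.5,18)),(t,a([98,410]),(-19.5,26,16)),(t,a([297,428]),(-19.5,-26,16)),
 (t,a([83,488]),(xs,ys,30)),(t,a([284,508]),(xs,-ys,30)),(s,b([522,358]),(xs,ys,30)),
 (s,b([490,437]),(xo,33,zb)),(s,b([423,387]),(-20,33,zb)),(t,a([65,508]),(xo,32.5,29)),(t,a([310,535]),(xo,-32.5,29)),
 (s,b([277,293]),(20,33,zb)),(s,b([210,243]),(xu,33,zb)),(t,a([97,203]),(xu,32,31)),(t,a([335,227]),(xu,-32,31)),
 (s,b([435,357]),(-19,25.5,16)),(s,b([485,268]),(-19,-25.5,16))]
def f(p,full=False):
    Rm,o=Hpose(p); 
    r=np.array([(proj(c,Rm@np.array(m)/1000+o)[0]-u) for c,u,m in corr(p[4:]*100)])
    # soft camera offset
    off=np.array([[p[9]*100,p[10]*100] if c is s else [0,0] for c,u,m in corr(p[4:]*100)]) if len(p)>9 else 0
    return r if full else np.append((r+off).ravel(),[0])
x0=np.array([.584,-.103,.142,-.12,-.44,-.38,.27,.1,.42])
r=least_squares(f,x0,loss="soft_l1",f_scale=.5);print(r.x.round(4),np.degrees(r.x[3]));print(f(r.x,True).round(2).tolist())
np.save("holder.npy",r.x[:4])
E
python3 fit2.py
```

```text
[ 0.585  -0.1033  0.1443 -0.1245 -0.4486 -0.3844  0.2717  0.1078  0.4089] -7.1332994488796295
[[-0.0, -0.41], [0.44, -0.28], [-0.06, -0.2], [-0.39, 0.51], [0.11, -0.92], [-0.69, -0.58], [0.22, -0.41], [0.28, -0.16], [1.36, 0.17], [2.36, 0.6], [0.3, -0.08], [-0.2, -0.54], [-0.71, -0.58], [0.79, 0.19], [0.13, 0.43], [-0.12, -0.27], [0.45, -0.02], [0.67, -0.25], [1.63, -0.28]]
```

```bash
cat > plate.py <<'E'
from h import *
import sys
t=load("t0");s=load("s0")
x,y,yaw=map(float,sys.argv[1:4]);Rm=R.from_euler("z",yaw,degrees=True).as_matrix();o=np.array([x,y,.112])
W=lambda P:(np.array(P)/1000)@Rm.T+o
out=[]
for c,off,sz,sc in((t,(330,250),(40,40),14),(s,(332,255),(36,50),10)):
    img=cv2.resize(c["color"][off[1]:off[1]+sz[0],off[0]:off[0]+sz[1]],None,fx=sc,fy=sc,interpolation=cv2.INTER_CUBIC)
    img=cv2.convertScaleAbs(img,alpha=2)
    seg(img,c,W([[32,29,5],[32,-29,5],[-32,-29,5],[-32,29,5]]),off,sc,(0,255,0))
    for yy in(29,-29): seg(img,c,W([[-14,yy,5],[-14,yy,16],[14,yy,16],[14,yy,5]]),off,sc,(255,0,255))
    a=np.linspace(0,6.28,30);seg(img,c,W(np.stack([8*np.cos(a),8*np.sin(a),3+0*a],1)),off,sc,(0,255,255))
    out.append(img)
hh=max(i.shape[0] for i in out);out=[cv2.copyMakeBorder(i,0,hh-i.shape[0],0,0,0) for i in out]
im=np.hstack(out); im=cv2.resize(im,None,fx=.75,fy=.75); print(im.shape);cv2.imwrite("pics/"+sys.argv[4],im)
E
python3 plate.py .4535 -.112 13.5 p1.png
```

```text
(420, 795, 3)
```

View pics/p1.png

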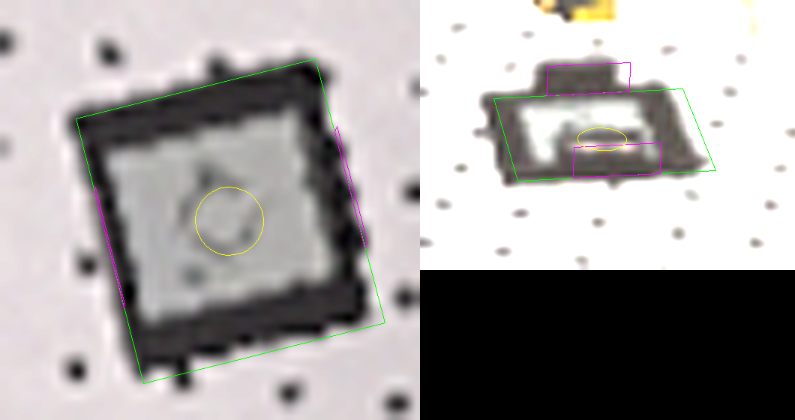

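```bash
cat >> h.py <<'E'
def Rt(rpy): return R.from_euler("xyz",rpy)
def plan(p0,R0,p1,R1,n):
    """n rows tool-frame from pose0 to pose1; prints mm and deg"""
    p0=np.array(p0,float);p1=np.array(p1,float)
    w=(R0.inv()*R1).as_rotvec(); rows=[];Rk=R0
    for k in range(n):
        rows.append(np.append(Rk.inv().apply((p1-p0)/n),np.degrees(w/n))); Rk=Rk*R.from_rotvec(w/n)
    return rows
def show(rows,jaw):
    print("["+",".join("["+",".join([str(jaw)]+[f"{v:.4f}".rstrip('0').rstrip('.') for v in r[:3]]+[f"{v:.2f}".rstrip('0').rstrip('.') for v in r[3:]])+"]" for r in rows)+"]")
def Rtool(zdir,xdir):
    z=np.array(zdir,float);z/=np.linalg.norm(z);x=np.array(xdir,float);x-=z*(x@z);x/=np.linalg.norm(x)
    return R.from_matrix(np.stack([x,np.cross(z,x),z],1))
def now():
    s=bot.state();return s["position"],Rt(s["orientation"]),s
E
python3 - <<'E'
from h import *
p,r,s=now()
d=np.radians
RB=Rtool([0,0,-1],[np.cos(d(92)),np.sin(d(92)),0]);RC=Rtool([0,0,-1],[np.cos(d(103)),np.sin(d(103)),0])
show(plan(p,r,[.36,.16,.45],RB,9),1)
show(plan([.36,.16,.45],RB,[.4545,-.1115,.2],RC,7),1)
E
```

```text
[[1,-0.0363,0.034,-0.0272,-0,0.01,-1.9],[1,-0.0374,0.0328,-0.0272,-0,0.01,-1.9],[1,-0.0385,0.0315,-0.0272,-0,0.01,-1.9],[1,-0.0395,0.0302,-0.0272,-0,0.01,-1.9],[1,-0.0405,0.0289,-0.0272,-0,0.01,-1.9],[1,-0.0414,0.0276,-0.0272,-0,0.01,-1.9],[1,-0.0423,0.0262,-0.0272,-0,0.01,-1.9],[1,-0.0431,0.0248,-0.0272,-0,0.01,-1.9],[1,-0.0439,0.0233,-0.0272,-0,0.01,-1.9]]
[[1,-0.0392,0.0121,0.0357,0,0,-1.57],[1,-0.0396,0.0111,0.0357,0,0,-1.57],[1,-0.0398,0.01,0.0357,0,0,-1.57],[1,-0.0401,0.0089,0.0357,0,0,-1.57],[1,-0.0403,0.0078,0.0357,0,0,-1.57],[1,-0.0405,0.0067,0.0357,0,0,-1.57],[1,-0.0407,0.0055,0.0357,0,0,-1.57]]
```

Request:
{"op": "apply_moves", "data": {
  "targets": [
    [[1,-0.036,0.034,-0.027,0,0,-1.9],[1,-0.037,0.033,-0.027,0,0,-1.9],[1,-0.0385,0.0315,-0.027,0,0,-1.9],[1,-0.0395,0.03,-0.027,0,0,-1.9],[1,-0.0405,0.029,-0.027,0,0,-1.9],[1,-0.0415,0.0275,-0.027,0,0,-1.9],[1,-0.042,0.026,-0.027,0,0,-1.9],[1,-0.043,0.025,-0.027,0,0,-1.9],[1,-0.044,0.023,-0.027,0,0,-1.9]]
  ],
  "force": 40
}}

```text
time: 1.32
position: [0.3603, 0.1597, 0.4494]
orientation: [3.141, -0.0, 1.608]
contact_force: [1.5, 0.1, 0.3]
finger_gap: 1.002
```

Request:
{"op": "apply_moves", "data": {
  "targets": [
    [[1,-0.039,0.012,0.035,0,0,-1.57],[1,-0.0395,0.011,0.035,0,0,-1.57],[1,-0.04,0.01,0.035,0,0,-1.57],[1,-0.04,0.009,0.035,0,0,-1.57],[1,-0.04,0.008,0.035,0,0,-1.57],[1,-0.0405,0.0065,0.035,0,0,-1.57],[1,-0.0405,0.0055,0.035,0,0,-1.57],[1,0,0,0,0,0,0]]
  ]
}}

```text
time: 2.33
position: [0.4534, -0.1109, 0.2005]
orientation: [-3.136, -0.003, 1.795]
contact_force: [0.6, 0.3, -0.1]
finger_gap: 1.001
```

```bash
python3 - <<'E'
from h import *
p,r,s=now();print(s["time"],p,s["orientation"],s["joint_pos"],s["contact_force"])
c=cap("top","t1");d=cap("side","s1")
i=np.hstack([cv2.resize(c["color"][210:310,300:420],None,fx=3.3,fy=3.3),cv2.resize(d["color"][210:310,290:410],None,fx=3.3,fy=3.3)]);cv2.imwrite("pics/b1.png",i);print(i.shape)
print(proj(c,[p]),proj(d,[p]))
E
```

```text
2.325 [ 0.45338178 -0.11090625  0.2005462 ] [-3.13644642e+00 -3.11565013e-03  1.79475341e+00] [-3.88802453e-01  1.18571429e-01  1.72395017e+00 -4.25910054e-04
  1.30507291e+00 -2.18345080e+00] [ 0.61380764  0.27190387 -0.14675419]
(330, 792, 3)
[[352.24914665 266.76151656]] [[356.61068151 241.37436346]]
```

View pics/b1.png

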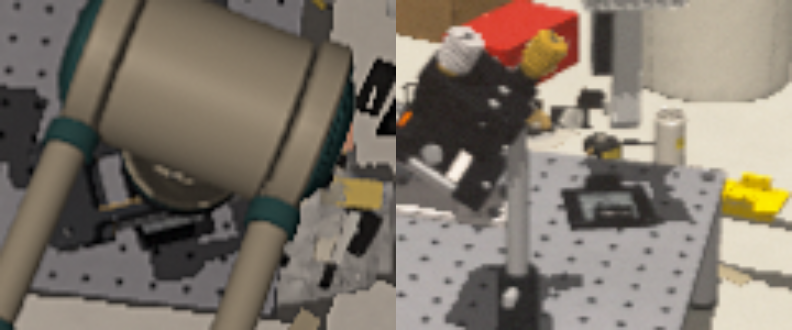

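Request:
{"op": "apply_moves", "data": {
  "targets": [
    [[1,0,0.001,0.03,0,0,0],[1,0,0,0.03,0,0,0],[1,0,0,0.015,0,0,0],[1,0,0,0.005,0,0,0],[1,0,0,0.005,0,0,0],[1,0,0,0,0,0,0]]
  ]
}}

```text
time: 3.18
position: [0.456, -0.109, 0.1191]
orientation: [3.14, 0.001, 1.799]
contact_force: [-0.5, -0.3, 0.4]
finger_gap: 1.002
```

```bash
python3 - <<'E'
from h import *
p,r,s=now();print(s["time"],p,s["orientation"],s["contact_force"])
d=cap("side","s2")
crop(d["color"],320,220,400,280,"b2.png")
print(proj(d,[p]))
E
```

```text
3.175 [ 0.45597287 -0.10900663  0.11908231] [3.14049307e+00 5.32331991e-04 1.79867937e+00] [-0.51977977 -0.31104222  0.38510103]
b2.png scale 10.0
[[354.73929775 272.08770527]]
```

View pics/b2.png

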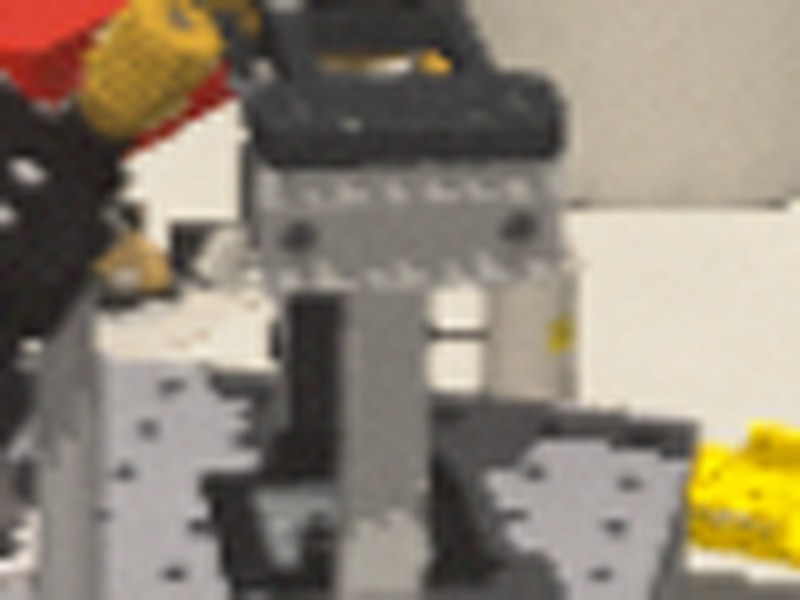

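```bash
python3 - <<'E'
from h import *
p,r,s=now();print(s["time"],p,s["orientation"],s["contact_force"],s["joint_velocities"].round(4))
crop(load("s2")["color"],320,250,400,310,"b3.png")
E
```

```text
3.225 [ 0.45601478 -0.10917429  0.11909673] [3.14046482e+00 6.03809162e-04 1.79847956e+00] [-0.61855998  0.75025044  0.40353785] [-0.0029 -0.0006 -0.0014 -0.0007 -0.0023 -0.0018]
b3.png scale 10.0
```

View pics/b3.png

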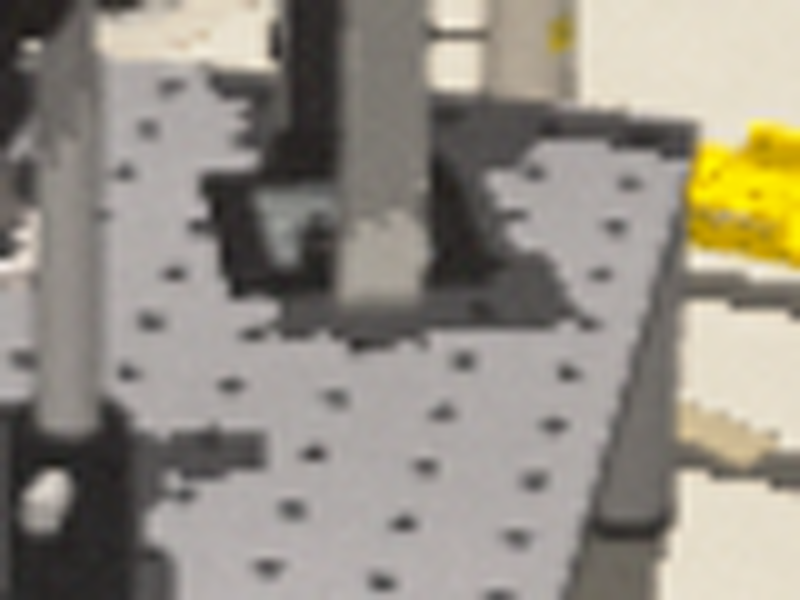

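Request:
{"op": "apply_moves", "data": {
  "targets": [
    [[1,0,0,0.0035,0,0,0],[1,0,0,0,0,0,0],[0.5,0,0,0,0,0,0],[0.5,0,0,0,0,0,0],[0.5,0,0,0,0,0,0],[0.5,0,0,0,0,0,0],[0.5,0,0,0,0,0,0]]
  ],
  "force": 40
}}

```text
time: 4.1
position: [0.4556, -0.1093, 0.115]
orientation: [3.142, 0.0, 1.798]
contact_force: [-0.5, -0.5, -0.3]
finger_gap: 0.612
```

```bash
python3 - <<'E'
from h import *
d=load("s2");p=np.array([.456,-.109,.1191]);r=Rt([3.1405,0.0006,1.7985])
for off in(47,59.5):
    for y in(-8,0,8): print(off,y,proj(d,[p+r.apply([off/1000,y/1000,0])]))
E
```

```text
47 -8 [[361.09365022 281.14379764]]
47 0 [[357.72636161 281.30261653]]
47 8 [[354.35608388 281.46170066]]
59.5 -8 [[361.96880075 283.72035976]]
59.5 0 [[358.56524626 283.88208379]]
59.5 8 [[355.15864585 284.04408918]]
```

```bash
cat >> h.py <<'E'
HP=[.5862,-.1033,.1445,-.1240]
UND=.003
def platetool(cx,cz,al,py=0,HPx=None):
    """upper-bottom corner (mm) in holder xz, nose-down alpha deg -> tcp pose"""
    Rm,o=Hpose(HPx or HP);a=np.radians(al)
    c=np.array([cx-32*np.cos(a),py,cz+32*np.sin(a)])/1000; n=np.array([np.sin(a),0,np.cos(a)])
    tcp=Rm@(c+n*UND)+o
    return tcp,Rtool(-(Rm@n),Rm[:,1])
def corner(p,r,HPx=None):
    Rm,o=Hpose(HPx or HP)
    z=Rm.T@r.apply([0,0,1]); y=Rm.T@r.apply([0,1,0]); t=Rm.T@(p-o)
    und=t+z*UND
    return (und+y*.032)*1000,(und-y*.032)*1000,np.degrees(np.arctan2(-z[0],-z[2])),np.degrees(np.arctan2(r.apply([1,0,0])@Rm[:,0],1))
E
python3 - <<'E'
from h import *
p,r,s=now()
print(p,s["time"])
p1,r1=platetool(22,45,15)
print(p1,r1.as_euler("xyz"))
pl=p+[0,0,.11]
show([np.r_[r.inv().apply([0,0,.055]),0,0,0]],.5)
show(plan(pl,r,p1,r1,5),.5)
p2,r2=platetool(22,24,15)
show(plan(p1,r1,p2,r2,1),.5)
E
```

```text
[ 0.45561947 -0.10928204  0.11496336] 4.1
[ 0.55133624 -0.0989546   0.18908671] [2.87979327 0.         1.44679633]
[[0.5,-0,0,-0.055,0,0,0]]
[[0.5,-0.0023,0.0191,0.0072,-2.97,-0.53,4],[0.5,-0.0009,0.0188,0.0082,-2.97,-0.53,4],[0.5,0.0005,0.0184,0.0091,-2.97,-0.53,4],[0.5,0.0018,0.0178,0.0101,-2.97,-0.53,4],[0.5,0.0031,0.0171,0.011,-2.97,-0.53,4]]
[[0.5,-0,0.0054,0.0203,0,0,0]]
```

Request:
{"op": "apply_moves", "data": {
  "targets": [
    [[0.5,0,0,-0.01,0,0,0],[0.5,0,0,-0.05,0,0,0],[0.5,0,0,-0.05,0,0,0],[0.5,-0.0023,0.019,0.007,-3,-0.53,4],[0.5,-0.001,0.019,0.008,-3,-0.53,4],[0.5,0.0005,0.0185,0.009,-3,-0.53,4],[0.5,0.002,0.018,0.01,-3,-0.53,4],[0.5,0.003,0.017,0.011,-3,-0.53,4],[0.5,0,0,0,0,0,0],[0.5,0,0,0,0,0,0]]
  ]
}}

```text
time: 5.35
position: [0.5513, -0.099, 0.1902]
orientation: [2.878, 0.0, 1.448]
contact_force: [1.1, -0.5, -0.9]
finger_gap: 0.609
```

```bash
python3 - <<'E'
from h import *
p,r,s=now();print(s["time"],p,s["contact_force"],s["joint_pos"].round(2),s["finger_gap"])
print(corner(p,r))
d=cap("side","s3");c=cap("top","t3")
Rm,o=Hpose(HP)
u,l,al,_=corner(p,r)
crop(d["color"],265,220,345,280,"b4.png");crop(c["color"],310,170,390,230,"b5.png")
p1,r1=platetool(22,45,15);print((r.inv()*r1).as_rotvec(True),r.inv().apply(p1-p))
E
```

```text
5.35 [ 0.5513162  -0.09895705  0.19023383] [ 1.11299752 -0.54259859 -0.90307793] [-0.34  0.12  1.78  0.07  0.98 -1.82] 0.6090835808231813
(array([2.25808577e+01, 4.34230649e-02, 4.60689075e+01]), array([-3.92742667e+01, -5.17108754e-02,  6.24985920e+01]), np.float64(14.87519951083163), np.float64(-0.0785430967628916))
b4.png scale 10.0
b5.png scale 10.0
[ 0.12481138 -0.0145966   0.08518433] [ 5.04463882e-06 -2.80405310e-04  1.11249446e-03]
```

View pics/b4.png

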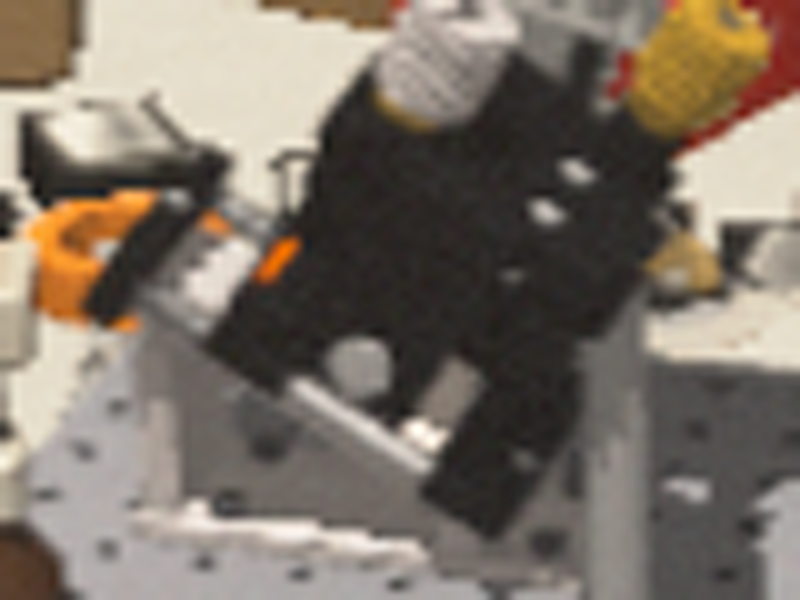

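View pics/b5.png

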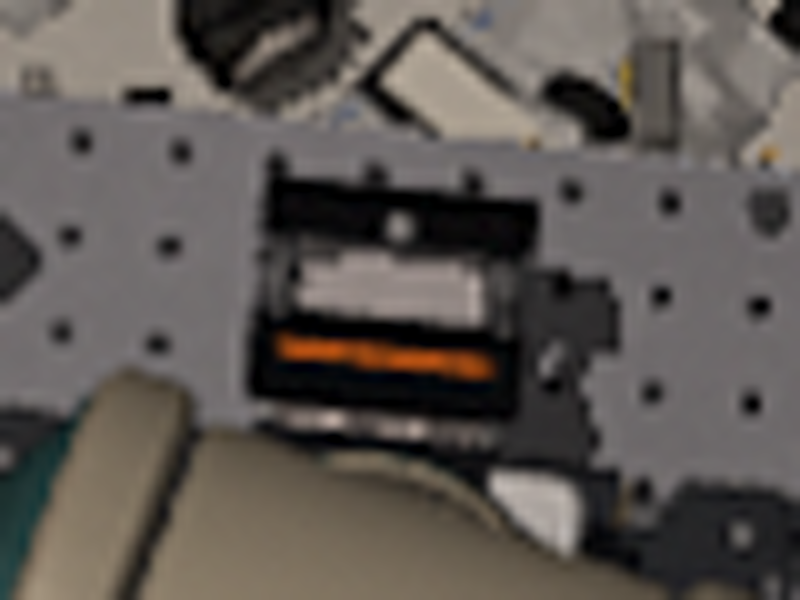

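```bash
python3 - <<'E'
from h import *
p,r,s=now();c=load("t3")
off=np.array([310,170]);sc=10
def sh(n,P): print(n,((proj(c,P)-off+.5)*sc-.5).round().tolist())
T=lambda v:p+r.apply(np.array(v)/1000)
sh("plate upper top edge",[T([29,32,-2]),T([-29,32,-2])]); sh("upper bottom",[T([29,32,3]),T([-29,32,3])])
Rm,o=Hpose(HP);W=lambda P:(np.array(P)/1000)@Rm.T+o
sh("lip edge top",W([[25,33,31],[25,-33,31]]))
im=load("t3")["color"][205:222,330:365]
im=cv2.convertScaleAbs(im,alpha=2.2);cv2.imwrite("pics/b6.png",cv2.resize(im,None,fx=20,fy=20,interpolation=cv2.INTER_CUBIC))
E
```

```text
plate upper top edge [[258.0, 411.0], [506.0, 438.0]]
upper bottom [[259.0, 410.0], [505.0, 437.0]]
lip edge top [[246.0, 381.0], [523.0, 411.0]]
```

View pics/b6.png

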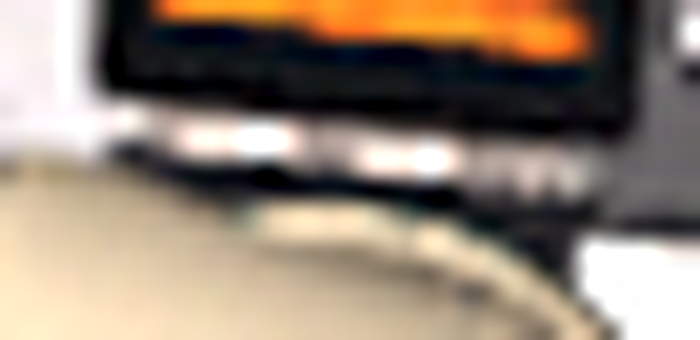

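Request:
{"op": "apply_moves", "data": {
  "targets": [
    [[0.5,-0.0008,0.004,0.0145,0,0,0],[0.5,0,0.0015,0.006,0,0,0],[0.5,0,0,0,0,0,0],[0.5,0,0,0,0,0,0]]
  ]
}}

```text
time: 5.95
position: [0.5615, -0.1013, 0.1711]
orientation: [2.878, 0.0, 1.447]
contact_force: [-4.4, -1.5, 4.5]
finger_gap: 0.612
```

```bash
cat > q.py <<'E'
from h import *
p,r,s=now();Rm,o=Hpose(HP)
u,l,al,_=corner(p,r);print("t",s["time"],"corner up",u.round(2),"low",l.round(2),"al",al.round(2),"F holder",(Rm.T@s["contact_force"]).round(2),"gap",round(s["finger_gap"],3))
E
python3 q.py
```

```text
t 5.95 corner up [22.04 -1.06 24.24] low [-39.8   -1.11  40.72] al 14.92 F holder [-1.39 -2.    5.99] gap 0.612
```

```bash
python3 q.py; python3 - <<'E'
from h import *
d=cap("side","s4");c=cap("top","t4")
crop(d["color"],265,220,345,280,"b7.png")
im=c["color"][200:225,325:370];im=cv2.convertScaleAbs(im,alpha=2.2);cv2.imwrite("pics/b8.png",cv2.resize(im,None,fx=17,fy=17,interpolation=cv2.INTER_CUBIC))
print(bot.state()["contact_force"],bot.state()["torque"])
E
```

```text
t 5.95 corner up [22.04 -1.06 24.24] low [-39.8   -1.11  40.72] al 14.92 F holder [-1.39 -2.    5.99] gap 0.612
b7.png scale 10.0
[-4.41725725 -1.76231107  3.36434056] [-0.16387108  0.52956273 -0.07043249]
```

View pics/b7.png

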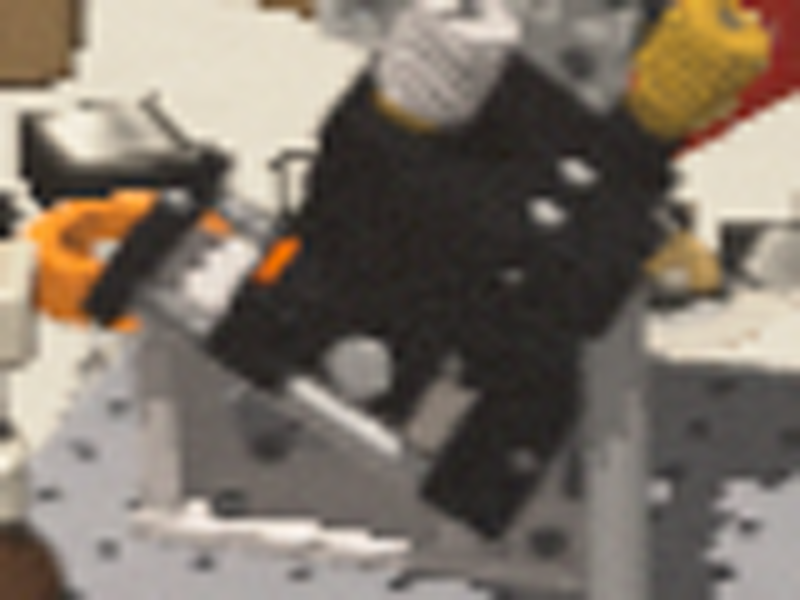

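View pics/b8.png

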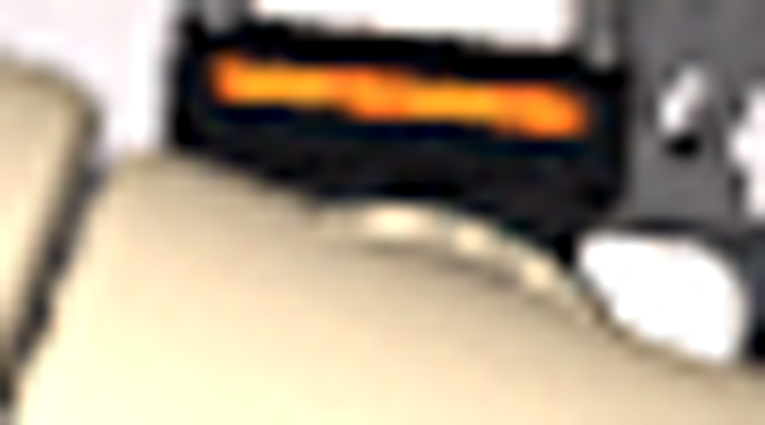

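```bash
python3 - <<'E'
from h import *
for n in("s0","s4"):
    im=load(n)["color"][225:285,270:345].astype(float)
    im=np.clip(im*5,0,255)**.7*255**.3
    cv2.imwrite(f"pics/e_{n}.png",cv2.resize(im.astype(np.uint8),None,fx=10,fy=10,interpolation=cv2.INTER_CUBIC))
E
```

```text
(no output)
```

View pics/e_s0.png

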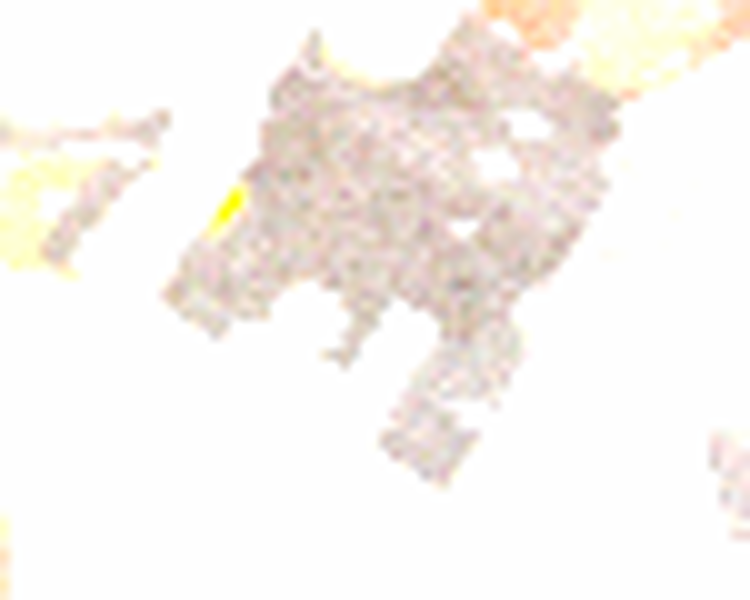

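View pics/e_s4.png

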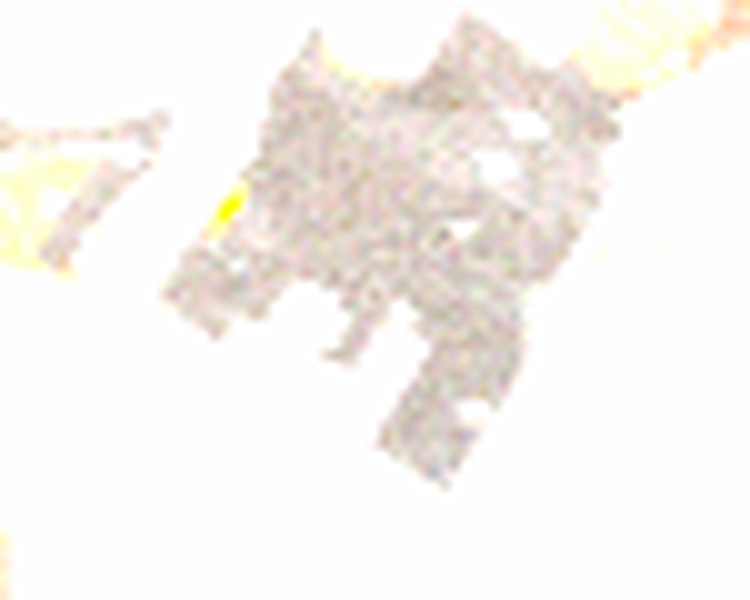

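```bash
python3 - <<'E'
from h import *
t=load("t0");s=load("s0");Rm,o=Hpose(HP)
a=lambda u:(np.array(u)+.5)/9-.5+[325,180]; b=lambda u:(np.array(u)+.5)/10-.5+[265,230]
for n,ta,sb in(("orange L",[113,221],[262,177]),("screw",[83,488],[522,358]),("back block L low corner",[100,120],[97,222])):
    P,e=tri(t,a(ta),s,b(sb));print(n,P,e,"holder",(Rm.T@(P-o)*1000).round(1))
E
```

```text
orange L [ 0.60501784 -0.07827646  0.19104397] 0.0034031409444883975 holder [36.8 27.2 32.5]
screw [ 0.54151033 -0.06967292  0.15136181] 0.00419279631775286 holder [-38.6  27.8  30.2]
back block L low corner [ 0.64047468 -0.07472091  0.17778732] 0.012309114260571073 holder [60.2 35.1  3.7]
```

Request:
{"op": "apply_moves", "data": {
  "targets": [
    [[0.5,0,-0.006,-0.024,0,0,0],[0.5,0,-0.03,-0.01,0,0,0],[0.5,0,-0.05,0,0,0,0],[0.5,0,-0.02,0,0,0,0],[0.5,0,0,0,0,0,0]]
  ]
}}

```text
time: 6.68
position: [0.4505, -0.0867, 0.1757]
orientation: [2.878, -0.001, 1.447]
contact_force: [0.1, -0.1, -0.1]
finger_gap: 0.614
```

```bash
cat > ov.py <<'E'
from h import *
import sys
n=sys.argv[1];p,r,s=now();d=cap("side",n);print(s["time"],p,s["contact_force"].round(2),s["torque"].round(3))
cx,cy=proj(d,[p])[0].astype(int);off=(cx-27,cy-25);sc=14
T=lambda L:np.array([p+r.apply(np.array(v)/1000) for v in L])
im=d["color"][off[1]:off[1]+42,off[0]:off[0]+54];im=cv2.convertScaleAbs(im,alpha=2.2)
raw=cv2.resize(im,None,fx=sc,fy=sc,interpolation=cv2.INTER_CUBIC);img=raw.copy()
for z in(3,-2): seg(img,d,T([[29,32,z],[-29,32,z],[-29,-32,z],[29,-32,z]]),off,sc,(0,255,0))
for x in(29,-29): seg(img,d,T([[x,-14,-2],[x,-14,-13],[x,14,-13],[x,14,-2]]),off,sc,(255,0,255))
cv2.imwrite(f"pics/ov_{n}.png",img)
E
python3 ov.py v1
```

```text
6.675 [ 0.45053315 -0.08673443  0.17573604] [ 0.08 -0.12 -0.08] [-0.014  0.146 -0.011]
```

View pics/ov_v1.png

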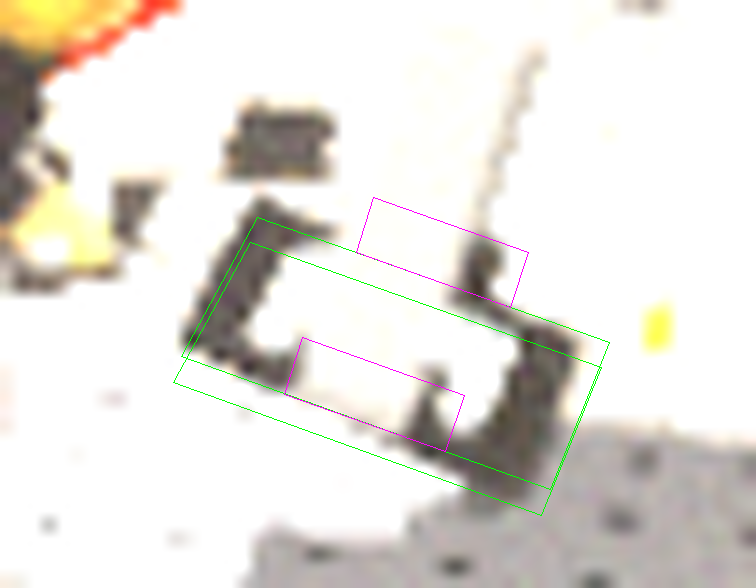

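```bash
sed -i 's/alpha=2.2)/alpha=1.0)/; s/min(800/min(800/' ov.py; python3 - <<'E'
from h import *
d=load("v1");p,r,s=now()
cx,cy=proj(d,[p])[0].astype(int);off=(cx-27,cy-25)
cv2.imwrite("pics/v1raw.png",cv2.resize(d["color"][off[1]:off[1]+42,off[0]:off[0]+54],None,fx=14,fy=14,interpolation=cv2.INTER_CUBIC))
E
```

```text
(no output)
```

View pics/v1raw.png

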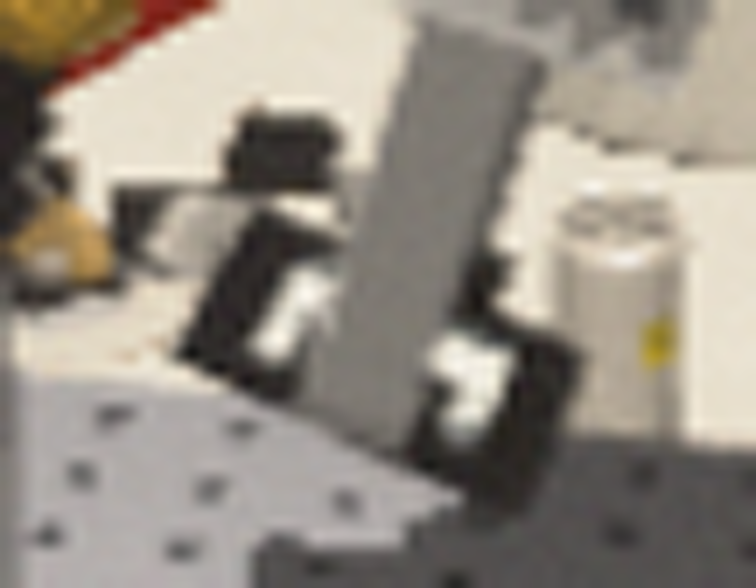

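```bash
python3 - <<'E'
from h import *
from scipy.optimize import least_squares
d=load("v1");p,r,s=now()
cx,cy=proj(d,[p])[0].astype(int);off=np.array((cx-27,cy-25))
obs=(np.array([[262,207],[580,345],[183,352],[515,515]])+.5)/14-.5+off
# plate frame points: (px=tool y, py=tool x, up)
M=np.array([[-29,32,5],[-29,-32,5],[29,32,1],[29,-32,0]],float)  # tool x, tool y, height above underside
def f(q):
    b,dy,dz,dx=q[0],q[1],q[2],q[3]
    P=np.stack([M[:,0],M[:,1],-M[:,2]],1)/1000
    P=R.from_rotvec([np.radians(b),0,0]).apply(P)+[dx/1000,dy/1000,dz/1000]
    return np.append((proj(d,p+r.apply(P))-obs).ravel(),[dx*.3])
q=least_squares(f,[0,0,3,0]);print(q.x,q.fun.round(2))
E
```

```text
[-5.23471115  1.11600887  0.66425858 -0.65720244] [-0.59 -0.81  1.02  0.33 -1.02  0.11  0.55  0.4  -0.2 ]
```

```bash
python3 - <<'E'
from h import *
p,r,s=now()
y=np.radians(83);R1=Rtool([0,0,-1],[np.cos(y),np.sin(y),0])
show(plan(p,r,[.45,-.11,.13],R1,3),.5)
E
```

```text
[[0.5,-0.0076,-0.0039,0.015,5.08,-0,-0.04],[0.5,-0.0076,-0.0026,0.0153,5.08,-0,-0.04],[0.5,-0.0076,-0.0012,0.0155,5.08,-0,-0.04]]
```

Request:
{"op": "apply_moves", "data": {
  "targets": [
    [[0.5,-0.0075,-0.004,0.015,5.05,0,0],[0.5,-0.0075,-0.0025,0.015,5.05,0,0],[0.5,-0.0075,-0.001,0.0155,5.05,0,0],[0.5,0,0,0.006,0,0,0],[0.5,0,0,0.005,0,0,0],[0.5,0,0,0,0,0,0]]
  ]
}}

```text
time: 7.48
position: [0.4489, -0.1092, 0.1192]
orientation: [3.141, -0.001, 1.447]
contact_force: [-0.1, 0.2, -0.5]
finger_gap: 0.613
```

```bash
python3 -c "
from h import *
p,r,s=now();print(p,s['orientation'],s['contact_force'],s['torque'])"
```

```text
[ 0.44892818 -0.10917288  0.11916559] [ 3.14120578e+00 -5.52820273e-04  1.44728110e+00] [-0.1484891   0.23698354 -0.46072334] [0.00189344 0.01328633 0.01407334]
```

Request:
{"op": "apply_moves", "data": {
  "targets": [
    [[0.5,0,0,0.003,0,0,0],[0.5,0,0,0.002,0,0,0],[0.5,0,0,0,0,0,0],[0.75,0,0,0,0,0,0],[0.75,0,0,0,0,0,0],[0.75,0,0,0,0,0,0]]
  ],
  "force": 60
}}

```text
time: 8.22
position: [0.4494, -0.1096, 0.1141]
orientation: [3.142, -0.0, 1.447]
contact_force: [0.7, -0.4, 0.2]
finger_gap: 0.753
```

```bash
python3 ov.py v2
```

```text
8.225 [ 0.4493638  -0.10961674  0.1141189 ] [ 0.68 -0.4   0.18] [-0.026 -0.024 -0.006]
```

View pics/ov_v2.png

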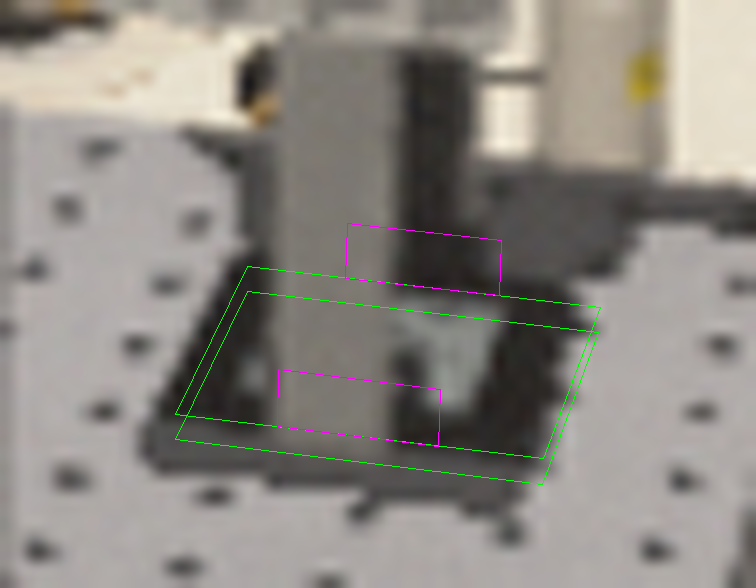

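```bash
python3 - <<'E'
from h import *
d=load("v2");p,r,s=now()
cx,cy=proj(d,[p])[0].astype(int);off=np.array((cx-27,cy-25))
for x in(35.4,48):
  for z in (0,-40):
    print(x,z,((proj(d,[p+r.apply([x/1000,y/1000,z/1000]) for y in(-8,0,8)])-off+.5)*14-.5).round().tolist())
E
```

```text
35.4 0 [[396.0, 469.0], [350.0, 464.0], [304.0, 458.0]]
35.4 -40 [[401.0, 259.0], [355.0, 254.0], [308.0, 249.0]]
48 0 [[381.0, 504.0], [335.0, 498.0], [288.0, 493.0]]
48 -40 [[387.0, 292.0], [339.0, 287.0], [292.0, 282.0]]
```

Request:
{"op": "apply_moves", "data": {
  "targets": [
    [[0.75,0,0.0025,0.0008,0,0,0],[0.75,0,0,0,0,0,0],[0.5,0,0,0,0,0,0],[0.5,0,0,0,0,0,0],[0.5,0,0,0,0,0,0]]
  ],
  "force": 60
}}

```text
time: 8.9
position: [0.4519, -0.1099, 0.1133]
orientation: [-3.141, -0.0, 1.447]
contact_force: [0.2, -0.0, -0.3]
finger_gap: 0.608
```

```bash
python3 ov.py v3; python3 - <<'E'
from h import *
p,r,s=now();print(p,s["orientation"],s["finger_gap"])
E
```

```text
8.9 [ 0.45191171 -0.10994957  0.1133219 ] [ 0.17 -0.01 -0.34] [0.032 0.021 0.026]
[ 0.45189391 -0.10992383  0.11334175] [-3.14148990e+00 -3.39524548e-04  1.44712048e+00] 0.6149235330239408
```

View pics/ov_v3.png

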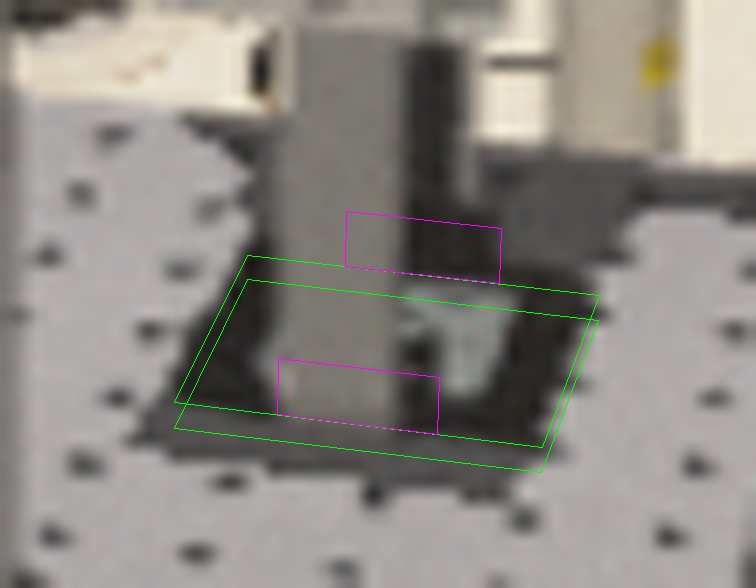

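```bash
sed -i 's/^HP=.*/HP=[.5853,-.1033,.1435,-.1240]/; s/^UND=.*/UND=.0013/' h.py; python3 - <<'E'
from h import *
p,r,s=now();pl=p+[0,0,.06]
p1,r1=platetool(21,40,15)
show(plan(pl,r,p1,r1,6),.5)
E
```

```text
[[0.5,0.0038,0.0164,-0.0014,-2.5,-0,0],[0.5,0.0038,0.0165,-0.0007,-2.5,-0,0],[0.5,0.0038,0.0165,0.0001,-2.5,-0,0],[0.5,0.0038,0.0165,0.0008,-2.5,-0,0],[0.5,0.0038,0.0164,0.0015,-2.5,-0,0],[0.5,0.0038,0.0163,0.0022,-2.5,-0,0]]
```

Request:
{"op": "apply_moves", "data": {
  "targets": [
    [[0.5,0,0,-0.01,0,0,0],[0.5,0,0,-0.025,0,0,0],[0.5,0,0,-0.025,0,0,0],[0.5,0.004,0.0165,-0.0015,-2.5,0,0],[0.5,0.004,0.0165,-0.0005,-2.5,0,0],[0.5,0.004,0.0165,0,-2.5,0,0],[0.5,0.0035,0.0165,0.001,-2.5,0,0],[0.5,0.0035,0.0165,0.0015,-2.5,0,0],[0.5,0.0035,0.0165,0.002,-2.5,0,0],[0.5,0,0,0,0,0,0],[0.5,0,0,0,0,0,0]]
  ]
}}

```text
time: 10.32
position: [0.5525, -0.0998, 0.182]
orientation: [2.881, -0.0, 1.447]
contact_force: [-0.6, 0.2, -0.1]
finger_gap: 0.611
```

```bash
python3 q.py
```

```text
t 10.325 corner up [21.24 -0.61 40.23] low [-40.56  -0.64  56.84] al 15.04 F holder [-0.6   0.07  0.26] gap 0.611
```

Request:
{"op": "apply_moves", "data": {
  "targets": [
    [[0.5,0,0.002,0.008,0,0,0],[0.5,0,0.002,0.0075,0,0,0],[0.5,0,0,0,0,0,0],[0.5,0,0,0,0,0,0]]
  ]
}}

```text
time: 10.82
position: [0.5607, -0.1008, 0.1676]
orientation: [2.88, -0.0, 1.447]
contact_force: [0.1, 0.2, -0.5]
finger_gap: 0.613
```

```bash
python3 q.py
```

```text
t 10.825 corner up [21.23 -0.58 23.64] low [-40.59  -0.6   40.23] al 15.02 F holder [-0.17  0.22 -0.45] gap 0.613
```

Passed the lip level free. Down in 1.5 mm steps.

Request:
{"op": "apply_moves", "data": {
  "targets": [
    [[0.5,0,0.0005,0.0015,0,0,0],[0.5,0,0,0,0,0,0]]
  ]
}}

```text
time: 11.08
position: [0.5616, -0.101, 0.1666]
orientation: [2.88, -0.0, 1.447]
contact_force: [0.1, 0.0, -1.0]
finger_gap: 0.608
```

Request:
{"op": "apply_moves", "data": {
  "targets": [
    [[0.5,0,0.0005,0.0015,0,0,0],[0.5,0,0,0,0,0,0]]
  ]
}}

```text
time: 11.32
position: [0.5625, -0.101, 0.1651]
orientation: [2.88, -0.0, 1.447]
contact_force: [-0.8, 0.2, -0.6]
finger_gap: 0.61
```

```bash
python3 q.py
```

```text
t 11.325 corner up [21.53 -0.58 20.64] low [-40.29  -0.6   37.21] al 15.0 F holder [-1.04  0.11 -0.07] gap 0.61
```

Request:
{"op": "apply_moves", "data": {
  "targets": [
    [[0.5,0,0.0003,0.001,0,0,0],[0.5,0,0,0,0,0,0]]
  ]
}}

```text
time: 11.58
position: [0.563, -0.1011, 0.1642]
orientation: [2.88, -0.0, 1.447]
contact_force: [-0.3, 0.6, -0.0]
finger_gap: 0.612
```

Request:
{"op": "apply_moves", "data": {
  "targets": [
    [[0.5,0,0.0003,0.001,0,0,0],[0.5,0,0,0,0,0,0]]
  ]
}}

```text
time: 11.82
position: [0.5636, -0.1012, 0.1633]
orientation: [2.88, -0.0, 1.447]
contact_force: [-0.5, 0.2, -0.6]
finger_gap: 0.612
```

```bash
python3 q.py
```

```text
t 11.825 corner up [21.58 -0.57 18.54] low [-40.24  -0.59  35.1 ] al 15.0 F holder [-0.75  0.1  -0.24] gap 0.612
```

Request:
{"op": "apply_moves", "data": {
  "targets": [
    [[0.5,0,0.0003,0.001,0,0,0],[0.5,0,0,0,0,0,0]]
  ]
}}

```text
time: 12.08
position: [0.5641, -0.1013, 0.1624]
orientation: [2.88, -0.0, 1.447]
contact_force: [-0.9, 0.1, -0.3]
finger_gap: 0.612
```

Request:
{"op": "apply_moves", "data": {
  "targets": [
    [[0.5,0,0.0003,0.001,0,0,0],[0.5,0,0,0,0,0,0]]
  ]
}}

```text
time: 12.32
position: [0.5647, -0.1013, 0.1615]
orientation: [2.88, -0.0, 1.447]
contact_force: [-0.8, -0.4, -0.2]
finger_gap: 0.608
```

```bash
python3 q.py
```

```text
t 12.325 corner up [21.63 -0.55 16.44] low [-40.19  -0.57  33.01] al 15.0 F holder [-0.74 -0.53  0.22] gap 0.608
```

Request:
{"op": "apply_moves", "data": {
  "targets": [
    [[0.5,0,0.0003,0.001,0,0,0],[0.5,0,0,0,0,0,0]]
  ]
}}

```text
time: 12.58
position: [0.5653, -0.1014, 0.1608]
orientation: [2.88, -0.0, 1.447]
contact_force: [-0.1, 0.8, 0.1]
finger_gap: 0.61
```

```bash
python3 q.py; python3 - <<'E'
from h import *
d=cap("side","s5");crop(d["color"],265,220,345,280,"b9.png")
c=cap("top","t5");im=c["color"][200:225,325:370];im=cv2.convertScaleAbs(im,alpha=1.8);cv2.imwrite("pics/b10.png",cv2.resize(im,None,fx=17,fy=17,interpolation=cv2.INTER_CUBIC))
p,r,s=now()
T=lambda v:p+r.apply(np.array(v)/1000)
print(((proj(c,[T([29,32,-3.7]),T([-29,32,-3.7])])-[325,200]+.5)*17-.5).round())
E
```

```text
t 12.575 corner up [21.8  -0.58 15.47] low [-40.03  -0.6   32.02] al 14.99 F holder [-0.16  0.82  0.16] gap 0.61
b9.png scale 10.0
[[198. 142.]
 [608. 186.]]
```

View pics/b9.png

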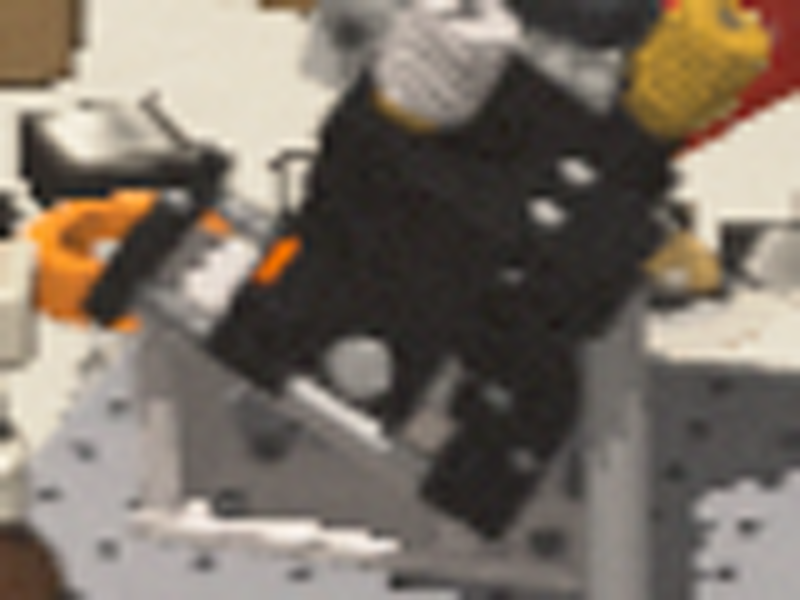

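View pics/b10.png

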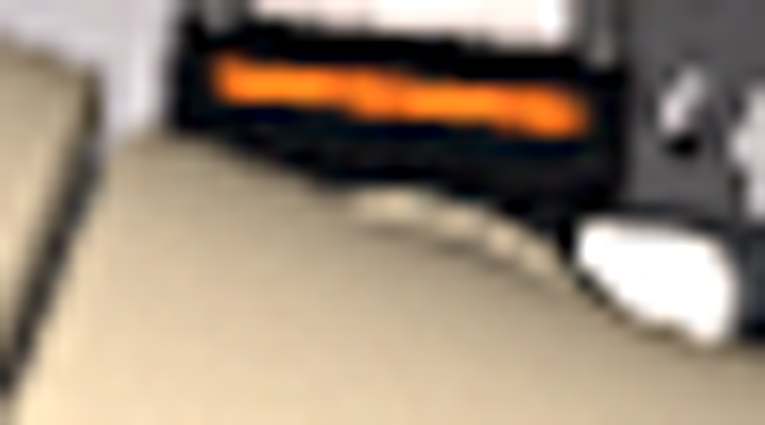

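Request:
{"op": "apply_moves", "data": {
  "targets": [
    [[0.5,0,0.0003,0.001,0,0,0],[0.5,0,0,0,0,0,0]]
  ]
}}

```text
time: 12.92
position: [0.5654, -0.1014, 0.1604]
orientation: [2.88, -0.0, 1.447]
contact_force: [-3.4, 1.3, 4.1]
finger_gap: 0.611
```

```bash
python3 q.py; python3 - <<'E'
from h import *
d=load("s5");p=np.array([.5653,-.1014,.1608]);r=Rt([2.88,0,1.447])
T=lambda v:p+r.apply(np.array(v)/1000)
print(((proj(d,[T([29,-32,1.3]),T([29,-32,-3.7]),T([29,32,1.3]),T([29,-14,-14.7]),T([-29,-32,-3.7])])-[265,220]+.5)*10-.5).round())
E
```

```text
t 12.925 corner up [21.75 -0.57 15.08] low [-40.07  -0.6   31.64] al 15.0 F holder [-1.02  0.91  5.27] gap 0.611
[[543. 462.]
 [548. 445.]
 [292. 371.]
 [487. 380.]
 [611. 343.]]
```

Request:
{"op": "apply_moves", "data": {
  "targets": [
    [[0.5,0,0,-0.001,-2.5,0,0],[0.5,0,0,0,0,0,0]]
  ]
}}

```text
time: 13.18
position: [0.5646, -0.1012, 0.1604]
orientation: [2.837, -0.001, 1.447]
contact_force: [0.3, -0.3, -1.7]
finger_gap: 0.608
```

```bash
python3 q.py
```

```text
t 13.175 corner up [21.43 -0.43 16.82] low [-41.04  -0.43  30.73] al 12.55 F holder [-0.55 -0.28 -1.6 ] gap 0.608
```

Request:
{"op": "apply_moves", "data": {
  "targets": [
    [[0.5,0,0.002,-0.0004,0,0,0],[0.5,0,0.002,-0.0004,0,0,0],[0.5,0,0,0,0,0,0]]
  ]
}}

```text
time: 13.55
position: [0.5697, -0.102, 0.1629]
orientation: [2.836, -0.0, 1.447]
contact_force: [-0.1, 0.1, 0.4]
finger_gap: 0.607
```

```bash
python3 q.py
```

```text
t 13.55 corner up [27.09 -0.65 16.48] low [-35.39  -0.67  30.3 ] al 12.48 F holder [0.1  0.07 0.43] gap 0.607
```

Request:
{"op": "apply_moves", "data": {
  "targets": [
    [[0.5,0,0.002,-0.0004,0,0,0],[0.5,0,0,0,0,0,0]]
  ]
}}

```text
time: 13.8
position: [0.5711, -0.1021, 0.1638]
orientation: [2.836, -0.0, 1.447]
contact_force: [0.1, -0.0, -1.4]
finger_gap: 0.61
```

```bash
python3 q.py
```

```text
t 13.8 corner up [28.79 -0.57 16.55] low [-33.7   -0.6   30.38] al 12.48 F holder [-0.65  0.   -1.24] gap 0.61
```

Request:
{"op": "apply_moves", "data": {
  "targets": [
    [[0.5,0,0.0015,-0.0003,0,0,0],[0.5,0,0,0,0,0,0]]
  ]
}}

```text
time: 14.05
position: [0.5718, -0.1021, 0.1643]
orientation: [2.837, -0.0, 1.447]
contact_force: [-0.4, 0.2, -0.2]
finger_gap: 0.611
```

```bash
python3 q.py
```

```text
t 14.05 corner up [29.57 -0.51 16.54] low [-32.9   -0.54  30.45] al 12.55 F holder [-0.43  0.12  0.05] gap 0.611
```

Request:
{"op": "apply_moves", "data": {
  "targets": [
    [[0.5,0,0.0015,-0.0003,0,0,0],[0.5,0,0,0,0,0,0]]
  ]
}}

```text
time: 14.3
position: [0.5722, -0.1022, 0.1645]
orientation: [2.839, -0.0, 1.447]
contact_force: [-2.8, -0.2, -0.2]
finger_gap: 0.612
```

```bash
python3 q.py
```

```text
t 14.3 corner up [30.11 -0.51 16.49] low [-32.33  -0.55  30.51] al 12.65 F holder [-2.46 -0.53  1.24] gap 0.612
```

Request:
{"op": "apply_moves", "data": {
  "targets": [
    [[0.5,0,0.0015,-0.0003,0,0,0],[0.5,0,0,0,0,0,0]]
  ]
}}

```text
time: 14.55
position: [0.5742, -0.1024, 0.1656]
orientation: [2.837, -0.0, 1.447]
contact_force: [-4.1, -0.4, -1.6]
finger_gap: 0.612
```

```bash
python3 q.py
```

```text
t 14.55 corner up [32.4  -0.51 16.46] low [-30.06  -0.53  30.4 ] al 12.57 F holder [-4.25 -0.88  0.63] gap 0.612
```

Request:
{"op": "apply_moves", "data": {
  "targets": [
    [[0.5,0,0.0025,-0.0005,0,0,0],[0.5,0,0.0025,-0.0005,0,0,0],[0.5,0,0.0025,-0.0005,0,0,0],[0.5,0,0,0,0,0,0],[0.5,0,0,0,0,0,0]]
  ]
}}

```text
time: 15.18
position: [0.5801, -0.1031, 0.1689]
orientation: [2.839, -0.0, 1.448]
contact_force: [-6.7, -0.2, -1.0]
finger_gap: 0.612
```

```bash
python3 q.py; python3 - <<'E'
from h import *
c=cap("top","t6");o=[]
for t in("t5","t6"): o.append(cv2.resize(load(t)["color"][185:225,330:365],None,fx=10,fy=10,interpolation=cv2.INTER_CUBIC))
cv2.imwrite("pics/b11.png",np.hstack(o))
E
```

```text
t 15.175 corner up [39.11 -0.42 16.32] low [-23.32  -0.46  30.38] al 12.69 F holder [-6.19 -1.    2.46] gap 0.612
```

View pics/b11.png

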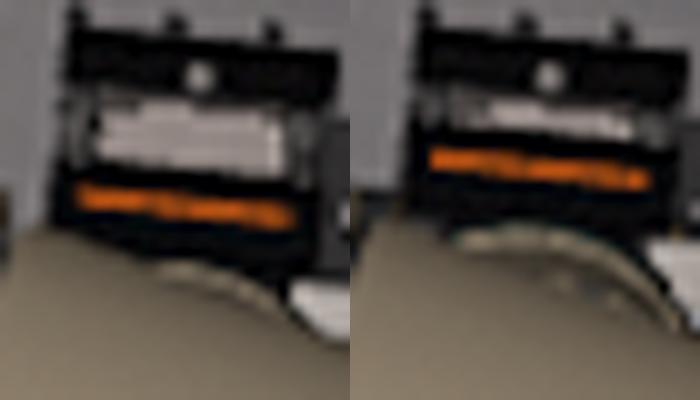

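```bash
cat > seqp.py <<'E'
from h import *
import sys
# args: cx cz al n ; interpolates corner & alpha from current measured
p,r,s=now();u,l,al,_=corner(p,r)
cx,cz,a1=map(float,sys.argv[1:4]);n=int(sys.argv[4])
P,Rr=p,r;rows=[]
for k in range(1,n+1):
    f=k/n
    q,rr=platetool(u[0]+(cx-u[0])*f,u[2]+(cz-u[2])*f,al+(a1-al)*f,py=u[1])
    rows+=plan(P,Rr,q,rr,1);P,Rr=q,rr
show(rows,.5)
E
python3 seqp.py 41.2 17.5 0 6
```

```text
[[0.5,0,0.0003,0.0009,-2.11,-0.03,0.03],[0.5,0,0.0003,0.0009,-2.11,-0,-0],[0.5,-0,0.0003,0.0009,-2.11,-0,0],[0.5,0,0.0003,0.001,-2.11,0,0],[0.5,-0,0.0003,0.001,-2.11,0,-0],[0.5,0,0.0003,0.001,-2.11,-0,0]]
```

Request:
{"op": "apply_moves", "data": {
  "targets": [
    [[0.5,0,0.0003,0.0009,-2.1,0,0],[0.5,0,0.0003,0.0009,-2.1,0,0],[0.5,0,0.0003,0.0009,-2.1,0,0],[0.5,0,0,0,0,0,0]]
  ]
}}

```text
time: 15.72
position: [0.5809, -0.1031, 0.1656]
orientation: [2.731, -0.001, 1.447]
contact_force: [-4.6, -1.0, -4.3]
finger_gap: 0.61
```

```bash
python3 q.py;python3 seqp.py 41.2 17.5 0 3
```

```text
t 15.725 corner up [38.9  -0.36 16.5 ] low [-24.7   -0.38  23.69] al 6.45 F holder [-6.02 -1.59 -1.54] gap 0.61
[[0.5,0,0.0007,0.0008,-2.15,-0.05,0.01],[0.5,-0,0.0007,0.0008,-2.15,-0,0],[0.5,0,0.0007,0.0008,-2.15,-0,0]]
```

Request:
{"op": "apply_moves", "data": {
  "targets": [
    [[0.5,0,0.0015,0,0,0,0],[0.5,0,0.0005,0.0008,-2.15,0,0],[0.5,0,0.0005,0.0008,-2.15,0,0],[0.5,0,0,0,0,0,0]]
  ]
}}

```text
time: 16.23
position: [0.5836, -0.1033, 0.1647]
orientation: [2.656, -0.001, 1.448]
contact_force: [-4.8, -0.3, -4.8]
finger_gap: 0.608
```

```bash
python3 q.py;python3 seqp.py 41.2 17.5 0 2
```

```text
t 16.225 corner up [41.08 -0.24 16.7 ] low [-22.87  -0.25  19.16] al 2.2 F holder [-6.53 -0.91 -1.77] gap 0.608
[[0.5,0,0,0.0002,-1.1,-0.07,0.01],[0.5,0,0,0.0002,-1.1,-0,0]]
```

Request:
{"op": "apply_moves", "data": {
  "targets": [
    [[0.5,0,0,0.0005,-1.1,0,0],[0.5,0,0,0.0005,-1.1,0,0],[0.5,0,0,0,0,0,0]]
  ]
}}

```text
time: 16.6
position: [0.5853, -0.1036, 0.1648]
orientation: [2.615, -0.001, 1.447]
contact_force: [-3.3, 0.2, -6.0]
finger_gap: 0.61
```

```bash
python3 q.py; python3 ov.py w1
```

```text
t 16.6 corner up [42.69 -0.25 17.2 ] low [-21.31  -0.24  17.02] al -0.16 F holder [-5.84 -0.19 -3.53] gap 0.61
16.6 [ 0.58532096 -0.10355297  0.1647866 ] [-3.29  0.22 -5.97] [0.006 1.782 0.057]
```

View pics/ov_w1.png

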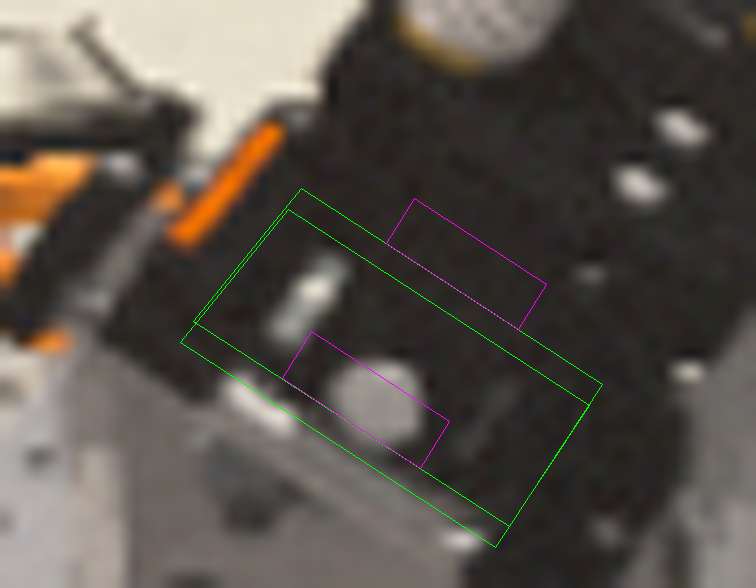

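Request:
{"op": "apply_moves", "data": {
  "targets": [
    [[0.5,0,-0.001,0.001,0,0,0],[0.5,0,0,0.001,0,0,0],[0.5,0,0,0,0,0,0]]
  ]
}}

```text
time: 17.02
position: [0.5868, -0.1037, 0.1645]
orientation: [2.612, -0.0, 1.448]
contact_force: [-7.1, 1.3, -2.0]
finger_gap: 0.609
```

```bash
python3 q.py;python3 -c "
from h import *
print(bot.state()['torque'])"
```

```text
t 17.025 corner up [43.87 -0.23 16.3 ] low [-20.13  -0.26  15.92] al -0.34 F holder [-7.26  0.37  1.92] gap 0.609
[0.18848816 1.67308935 0.11001622]
```

Request:
{"op": "apply_moves", "data": {
  "targets": [
    [[0.5,0,-0.002,0.0005,0,0,0],[0.5,0,0,0.0005,0,0,0],[0.5,0,0,0,0,0,0]]
  ]
}}

```text
time: 17.4
position: [0.5866, -0.1037, 0.1642]
orientation: [2.609, -0.0, 1.447]
contact_force: [-9.2, 1.6, 2.6]
finger_gap: 0.611
```

```bash
python3 q.py;python3 -c "
from h import *
print(bot.state()['torque'])"
```

```text
t 17.4 corner up [43.52 -0.27 16.25] low [-20.47  -0.3   15.67] al -0.52 F holder [-6.76  0.43  6.96] gap 0.611
[0.36548387 1.57107744 0.2005919 ]
```

Request:
{"op": "apply_moves", "data": {
  "targets": [
    [[0.5,0,-0.0015,-0.0005,0.3,0,0],[0.5,0,-0.0015,0,0,0,0],[0.5,0,0,0,0,0,0],[0.5,0,0,0,0,0,0]]
  ]
}}

```text
time: 17.9
position: [0.584, -0.1035, 0.1628]
orientation: [2.614, -0.0, 1.447]
contact_force: [-5.3, 1.5, -0.1]
finger_gap: 0.609
```

```bash
python3 q.py;python3 -c "
from h import *
print(bot.state()['torque'])"
```

```text
t 17.9 corner up [40.57 -0.31 16.13] low [-23.43  -0.31  15.89] al -0.21 F holder [-4.79  0.79  2.59] gap 0.609
[0.31883875 1.3485931  0.22871811]
```

Request:
{"op": "apply_moves", "data": {
  "targets": [
    [[0.5,0,-0.0015,0,0,0,0],[0.5,0,-0.0015,0,0,0,0],[0.5,0,0,0,0,0,0],[0.5,0,0,0,0,0,0]]
  ]
}}

```text
time: 18.4
position: [0.5818, -0.1032, 0.1615]
orientation: [2.614, -0.0, 1.447]
contact_force: [-4.3, 2.9, 0.6]
finger_gap: 0.612
```

```bash
python3 q.py; python3 ov.py w2
```

```text
t 18.4 corner up [37.96 -0.35 16.15] low [-26.04  -0.34  15.87] al -0.25 F holder [-3.72  2.33  2.82] gap 0.612
18.4 [ 0.5817894  -0.10321082  0.16146623] [-4.31  2.88  0.58] [0.469 1.112 0.367]
```

View pics/ov_w2.png

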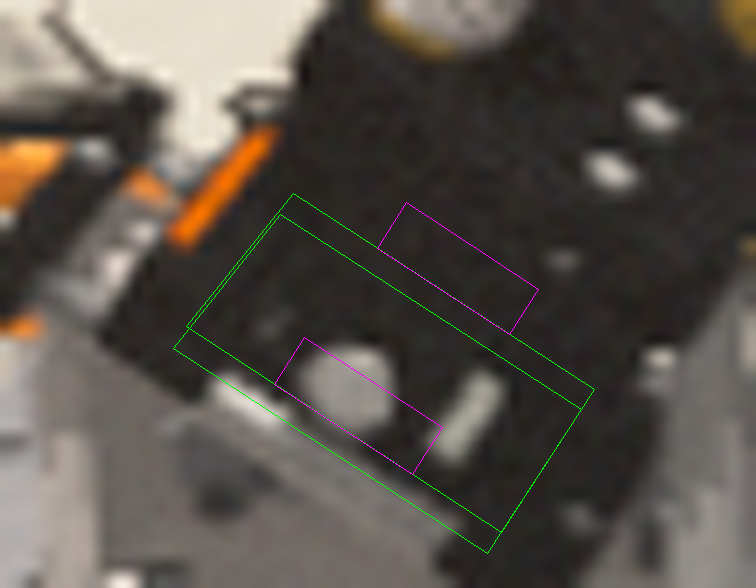

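Request:
{"op": "apply_moves", "data": {
  "targets": [
    [[0.75,0,0,0,0,0,0],[0.75,0,0,0,0,0,0],[0.75,0,0,0,0,0,0],[0.75,0,0,-0.02,0,0,0],[0.75,0,0,-0.04,0,0,0],[0.75,0,0,-0.05,0,0,0],[0.75,0,-0.05,-0.02,0,0,0],[0.75,0,-0.05,-0.01,0,0,0],[0.75,0,-0.05,0,0,0,0],[0.75,0,-0.04,0,0,0,0]]
  ]
}}

```text
time: 19.7
position: [0.3463, -0.0739, 0.1853]
orientation: [2.616, 0.001, 1.448]
contact_force: [-0.8, -0.8, -0.6]
finger_gap: 0.75
```

```bash
python3 - <<'E'
from h import *
p,r,s=now();print(s["time"],p,s["contact_force"].round(2),s["joint_pos"].round(2))
c=cap("top","t7");d=cap("side","s7")
crop(c["color"],320,175,380,240,"c1.png");crop(d["color"],265,220,345,280,"c2.png")
E
```

```text
19.7 [ 0.34634018 -0.07386936  0.1852951 ] [-0.77 -0.76 -0.58] [-0.76 -0.38  2.29  0.41  0.83 -2.43]
c1.png scale 9.23076923076923
c2.png scale 10.0
```

View pics/c1.png

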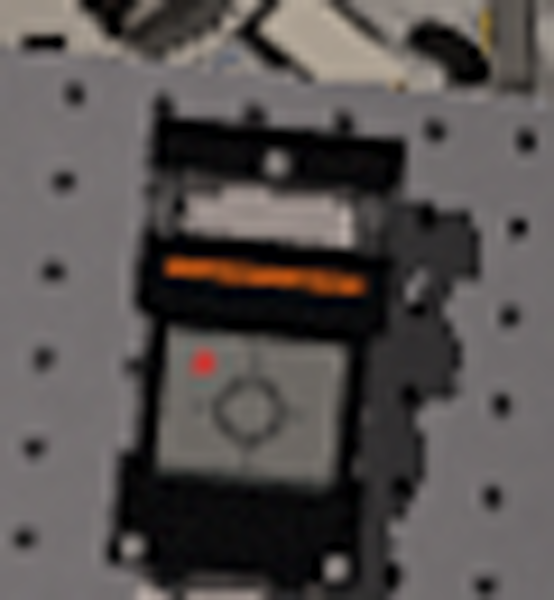

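View pics/c2.png

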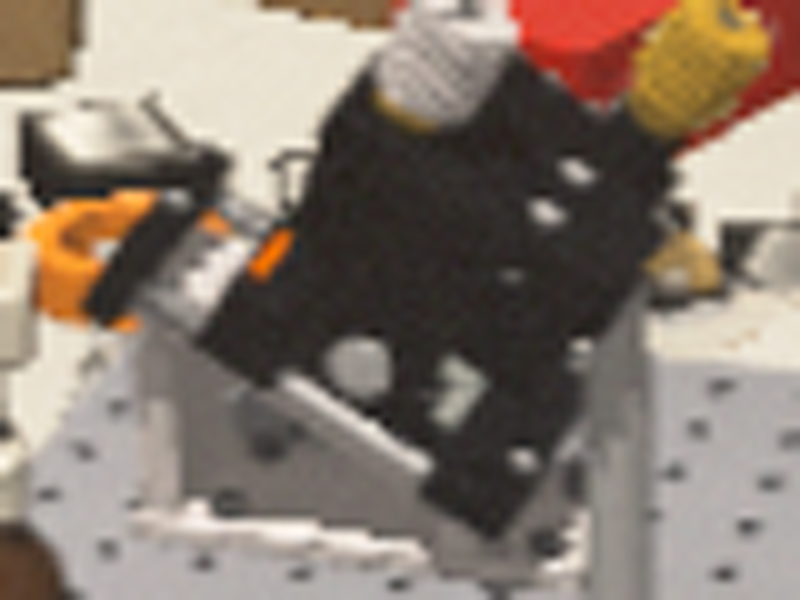

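```bash
python3 - <<'E'
from h import *
c=load("t7");H=list(np.load("holder.npy"));print(H)
Rm,o=Hpose(H)
g=lambda P:((proj(c,[Rm@np.array(P)/1000+o])[0]-[320,175]+.5)*9.2308-.5).round(1)
print("ring if seated",g([0,0,21]),"if riding on fixed lip",g([1,0,27]),"spot",g([10,14.7,16]))
im=c["color"][190:235,325:370];cv2.imwrite("pics/c3.png",cv2.resize(cv2.convertScaleAbs(im,alpha=2.5),None,fx=13,fy=13,interpolation=cv2.INTER_CUBIC))
E
```

```text
[np.float64(0.5849823449130684), np.float64(-0.10333413051182083), np.float64(0.14430312629313935), np.float64(-0.12449956191364647)]
ring if seated [253.3 404.7] if riding on fixed lip [253.  408.1] spot [201.8 356.4]
```

View pics/c3.png

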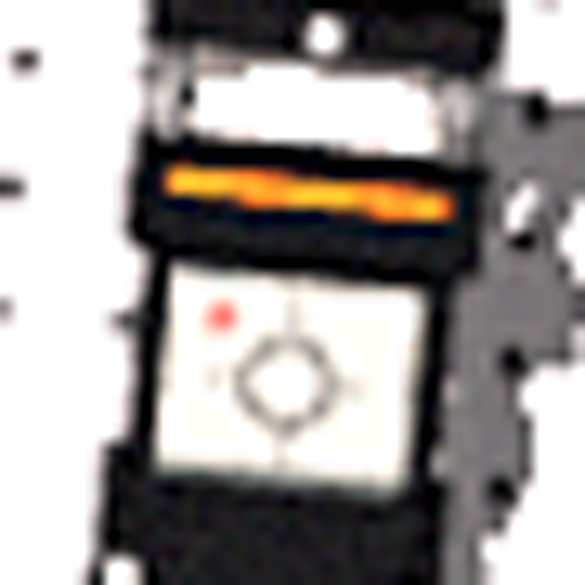

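```bash
python3 - <<'E'
from h import *
def oc(t):
    im=load(t)["color"][195:215,330:362].astype(float);m=np.clip(im[:,:,2]-1.6*im[:,:,0]-20,0,None);m[m<15]=0
    v,u=np.mgrid[195:215,330:362];return np.array([(u*m).sum(),(v*m).sum()])/m.sum()
a=oc("t0");b=oc("t7");e=oc("t6");print(a,b,e)
c=load("t0");Rm,o=Hpose(list(np.load("holder.npy")))
q=lambda x:proj(c,[Rm@np.array([x,0,31])/1000+o])[0]
print("px per mm",(q(46)-q(36))/10,"disp mm",np.linalg.norm(b-a)/np.linalg.norm((q(46)-q(36))/10),np.linalg.norm(e-a)/np.linalg.norm((q(46)-q(36))/10))
E
```

```text
[347.39118981 205.91945584] [347.66544587 204.88842518] [348.14660862 201.35815765]
px per mm [ 0.04534495 -0.40549537] disp mm 2.614764232552637 11.331299506080596
```

```bash
cat > spot.py <<'E'
from h import *
def find(c,win=(325,190,370,235)):
    im=c["color"].astype(float)[win[1]:win[3],win[0]:win[2]]
    m=im[:,:,2]-np.maximum(im[:,:,1],im[:,:,0]); 
    orange=(im[:,:,1]-im[:,:,0])>25; m[orange]=0; m[m<40]=0
    v,u=np.mgrid[win[1]:win[3],win[0]:win[2]]
    if m.sum()==0: return None
    return np.array([(u*m).sum(),(v*m).sum()])/m.sum(),m.sum()
def hol(c,uv,z):
    Rm,o=Hpose(list(np.load("holder.npy")));n=Rm[:,2]
    return (Rm.T@(onplane(c,uv,o+n*z/1000,n)-o)*1000).round(2)
if __name__=="__main__":
    import sys
    c=cap("top",sys.argv[1]) if len(sys.argv)>1 else load("t7")
    f=find(c);print(f,hol(c,f[0],16))
    crop(c["color"],325,190,370,235,"spot_%s.png"%(sys.argv[1] if len(sys.argv)>1 else "x"))
E
python3 spot.py; python3 - <<'E'
from spot import *
c=load("t7");uv=(np.array([249,410])+.5)/9.2308-.5+[320,175]
for z in(18,20,21,23):print(z,hol(c,uv,z))
uv=(np.array([287,384])+.5)/13-.5+[325,190]
print(hol(c,uv,20.5))
E
```

```text
(array([342.69137466, 212.62803235]), np.float64(742.0)) [11.7  11.79 16.  ]
spot_x.png scale 13.333333333333334
18 [-2.55  0.94 18.  ]
20 [-1.9   0.95 20.  ]
21 [-1.58  0.95 21.  ]
23 [-0.92  0.96 23.  ]
[-1.98  0.71 20.5 ]
```

```bash
sed -i 's/win=(325,190,370,235)/win=(330,209,366,232)/' spot.py; python3 spot.py
python3 - <<'E'
from h import *
t=load("t7");s=load("s7")
crop(t["color"],225,200,285,260,"k1.png");crop(s["color"],295,205,345,245,"k2.png")
E
```

```text
(array([341.64153846, 213.91846154]), np.float64(650.0)) [ 8.18 13.97 16.  ]
spot_x.png scale 13.333333333333334
k1.png scale 10.0
k2.png scale 15.0
```

View pics/k1.png

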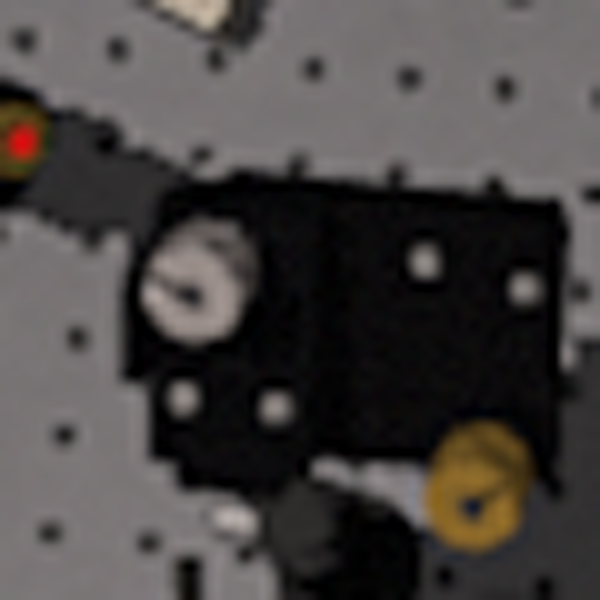

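View pics/k2.png

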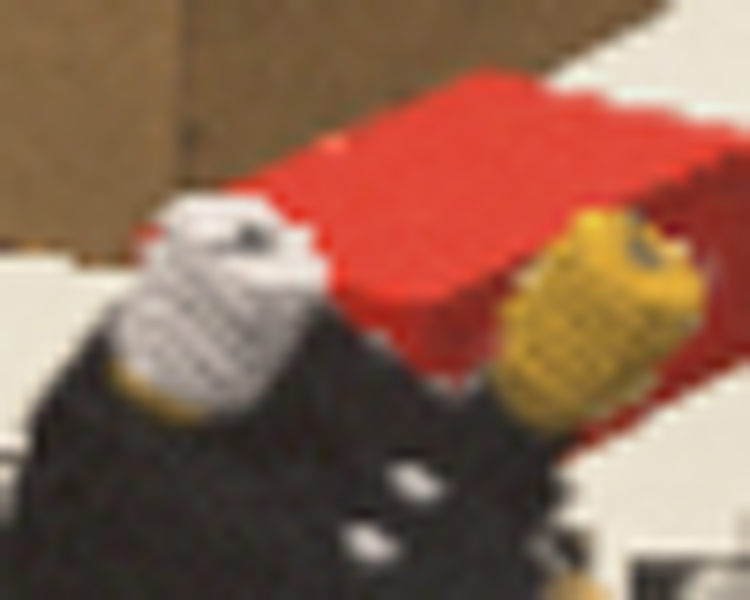

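```bash
python3 - <<'E'
from h import *
t=load("t7");s=load("s7")
A=lambda u:(np.array(u)+.5)/10-.5+[225,200];B=lambda u:(np.array(u)+.5)/15-.5+[295,205]
for n,a,b in(("silver",[189,291],[250,238]),("brass",[473,505],[640,243])):
    for dv in(0,1.0):
        print(n,dv,tri(t,A(a)-[0,dv],s,B(b)))
E
```

```text
silver 0 (array([0.52072441, 0.11638971, 0.33710688]), np.float64(0.002944437527227491))
silver 1.0 (array([0.52175713, 0.1162741 , 0.33723337]), np.float64(0.0009006359283039652))
brass 0 (array([0.47907539, 0.0597897 , 0.31670948]), np.float64(0.0038580811472320883))
brass 1.0 (array([0.48011198, 0.05971956, 0.31681651]), np.float64(0.0017864114452587861))
```

```bash
cat >> h.py <<'E'
PHI=np.radians(-7.5)
ZM=R.from_euler("z",PHI).apply([-.5,0,np.sqrt(3)/2])
RK0=Rtool(-ZM,[-np.sin(PHI),np.cos(PHI),0])
SILVER=np.array([.5218,.1163,.3365]);BRASS=np.array([.4801,.0597,.3168])
E
python3 - <<'E'
from h import *
p,r,s=now()
T=SILVER-ZM*.015
W1=np.array([.37,-.04,.41]);W2=T+ZM*.07
print(T,W2,RK0.as_euler("xyz"))
show(plan(p,r,W1,RK0,5),.45);show(plan(W1,RK0,W2,RK0,4),.45)
E
```

```text
[0.52923584 0.11532105 0.32350962] [0.49453527 0.11988947 0.3841314 ] [2.61799388e+00 2.22044605e-16 1.43989663e+00]
[[0.45,0.0073,0.0263,-0.0372,-0.03,-0.04,0.02],[0.45,0.0073,0.0263,-0.0372,-0.03,-0.04,0.02],[0.45,0.0073,0.0264,-0.0372,-0.03,-0.04,0.02],[0.45,0.0073,0.0264,-0.0372,-0.03,-0.04,0.02],[0.45,0.0072,0.0264,-0.0372,-0.03,-0.04,0.02]]
[[0.45,0.0437,0.019,0.0184,0,0,0],[0.45,0.0437,0.019,0.0184,0,0,0],[0.45,0.0437,0.019,0.0184,0,0,0],[0.45,0.0437,0.019,0.0184,0,0,0]]
```

Request:
{"op": "apply_moves", "data": {
  "targets": [
    [[0.45,0.007,0.026,-0.037,0,0,0],[0.45,0.007,0.0265,-0.037,0,0,0],[0.45,0.0075,0.0265,-0.037,0,0,0],[0.45,0.0075,0.0265,-0.037,0,0,0],[0.45,0.007,0.026,-0.037,0,0,0],[0.45,0.0435,0.019,0.0185,0,0,0],[0.45,0.0435,0.019,0.0185,0,0,0],[0.45,0.0435,0.019,0.0185,0,0,0],[0.45,0.0435,0.019,0.0185,0,0,0],[0.45,0,0,0,0,0,0],[0.45,0,0,0,0,0,0]]
  ],
  "force": 25
}}

```text
time: 21.18
position: [0.4925, 0.1122, 0.3867]
orientation: [2.619, -0.001, 1.447]
contact_force: [-0.2, 0.9, 0.6]
finger_gap: 0.449
```

```bash
cat > k.py <<'E'
from h import *
import sys
p,r,s=now();tgt={"s":SILVER,"b":BRASS}[sys.argv[1]]
print(s["time"],p.round(4),s["contact_force"].round(2),s["joint_pos"].round(2),round(s["finger_gap"],3))
print("end in tool mm",(r.inv().apply(tgt-p)*1000).round(1),"axis in tool",r.inv().apply(ZM).round(3))
d=cap("side",sys.argv[2]);crop(d["color"],285,185,365,245,"%s.png"%sys.argv[2])
E
python3 k.py s k3
```

```text
21.175 [0.4925 0.1122 0.3867] [-0.16  0.91  0.56] [ 0.21 -0.16  1.67 -0.18  1.14 -1.2 ] 0.449
end in tool mm [ 7.6 -0.2 57.7] axis in tool [ 0.004 -0.001 -1.   ]
k3.png scale 10.0
```

View pics/k3.png

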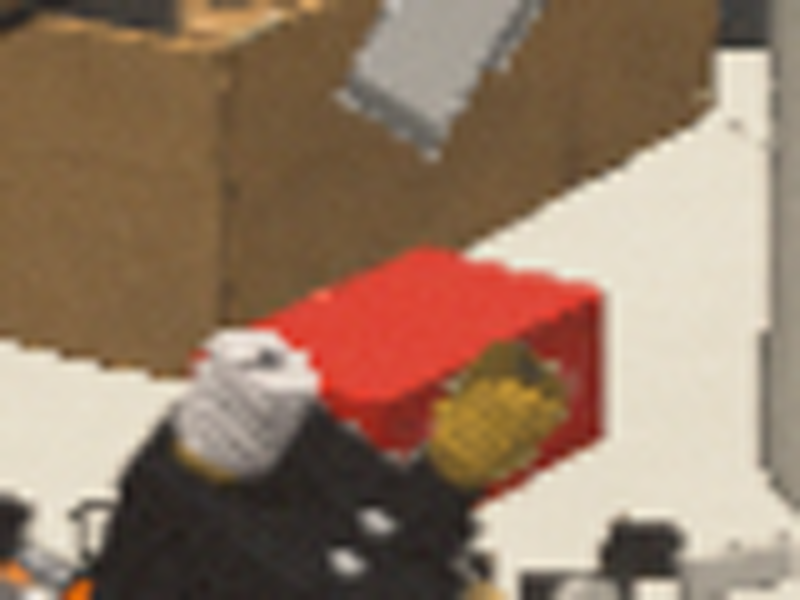

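Request:
{"op": "apply_moves", "data": {
  "targets": [
    [[0.45,0.0076,0,0.02,0,0,0],[0.45,0,0,0.025,0,0,0],[0.45,0,0,0.01,0,0,0],[0.45,0,0,0,0,0,0],[0.45,0,0,0,0,0,0]]
  ]
}}

```text
time: 21.85
position: [0.5201, 0.1152, 0.3398]
orientation: [2.618, -0.001, 1.445]
contact_force: [-0.4, 1.3, 0.1]
finger_gap: 0.453
```

```bash
python3 k.py s k4
```

```text
21.85 [0.5201 0.1152 0.3398] [-0.38  1.33  0.13] [ 0.21 -0.11  1.74 -0.19  1.02 -1.18] 0.453
end in tool mm [ 1.3 -0.3  3.7] axis in tool [ 0.004 -0.    -1.   ]
k4.png scale 10.0
```

View pics/k4.png

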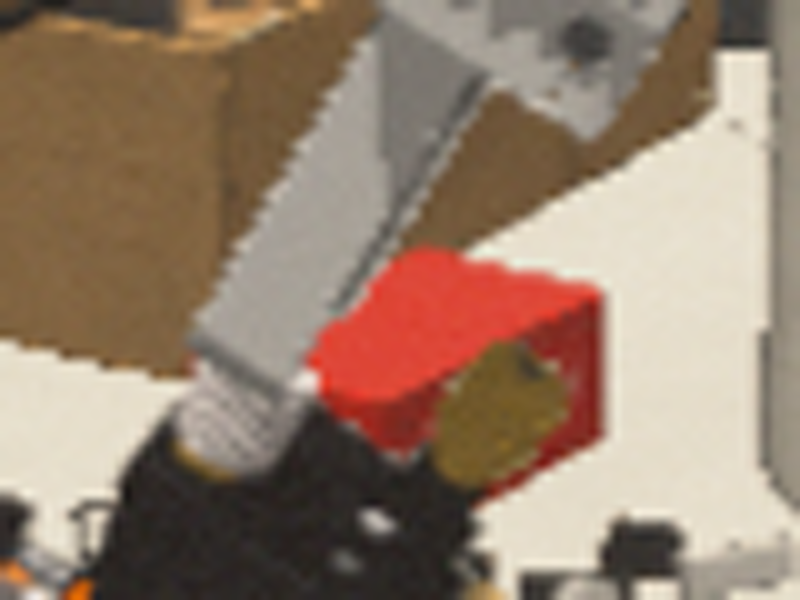

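```bash
python3 - <<'E'
from h import *
d=load("k4");p,r,s=now()
g=lambda L:((proj(d,[p+r.apply(np.array(v)/1000) for v in L])-[285,185]+.5)*10-.5).round().tolist()
print("finger tip inner",g([[21,-8,0],[21,8,0]]),"outer",g([[33.5,-8,0],[33.5,8,0]]))
print("tcp axis at z0,3.7,23.7",g([[0,0,0],[0,0,3.7],[0,0,23.7]]))
q=BRASS;print(((proj(d,[SILVER,SILVER-ZM*.02,BRASS,BRASS-ZM*.02])-[285,185]+.5)*10-.5).round().tolist())
E
```

```text
finger tip inner [[283.0, 410.0], [207.0, 361.0]] outer [[263.0, 435.0], [186.0, 385.0]]
tcp axis at z0,3.7,23.7 [[279.0, 344.0], [269.0, 360.0], [219.0, 443.0]]
[[269.0, 363.0], [219.0, 446.0], [531.0, 363.0], [481.0, 441.0]]
```

Request:
{"op": "apply_moves", "data": {
  "targets": [
    [[0.45,0.0013,0,0.008,0,0,0],[0.45,0,0,0.008,0,0,0],[0.45,0,0,0.003,0,0,0],[0.45,0,0,0,0,0,0],[0.1,0,0,0,0,0,0],[0.1,0,0,0,0,0,0],[0.1,0,0,0,0,0,0],[0.1,0,0,0,0,0,0]]
  ],
  "force": 20
}}

```text
time: 22.9
position: [0.5292, 0.1139, 0.3222]
orientation: [2.62, 0.004, 1.445]
contact_force: [-0.8, -4.9, 0.8]
finger_gap: 0.207
```

```bash
python3 k.py s k5
```

```text
22.9 [0.5292 0.1139 0.3222] [-0.78 -4.93  0.77] [ 0.2  -0.09  1.76 -0.2   0.98 -1.18] 0.207
end in tool mm [  1.4   0.5 -16.2] axis in tool [-0.    -0.002 -1.   ]
k5.png scale 10.0
```

View pics/k5.png

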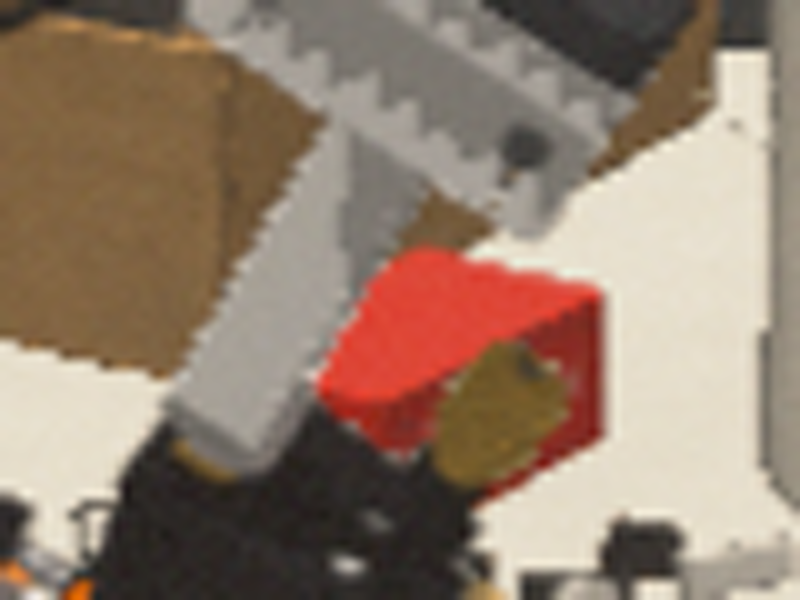

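Request:
{"op": "apply_moves", "data": {
  "targets": [
    [[0.1,-0.0012,0,0,0,0,0],[0.1,0,0,0,0,0,8],[0.1,0,0,0,0,0,10],[0.1,0,0,0,0,0,10],[0.1,0,0,0,0,0,10],[0.1,0,0,0,0,0,10],[0.1,0,0,0,0,0,10],[0.1,0,0,0,0,0,0],[0.1,0,0,0,0,0,0]]
  ]
}}

```text
time: 24.08
position: [0.5282, 0.1123, 0.3217]
orientation: [2.843, -0.432, 0.5]
contact_force: [-3.9, -7.9, 2.6]
finger_gap: 0.211
```

```bash
python3 k.py s k6; python3 spot.py u1; python3 -c "
from h import *
crop(load('u1')['color'],200,165,400,310,'u1f.png')"
```

```text
24.075 [0.5282 0.1123 0.3217] [-3.89 -7.91  2.57] [ 0.2  -0.09  1.76 -0.2   0.98 -0.17] 0.211
end in tool mm [  2.9  -1.8 -16.3] axis in tool [-0.004 -0.001 -1.   ]
k6.png scale 10.0
(array([341.22011662, 217.14285714]), np.float64(686.0)) [-0.05 14.15 16.  ]
spot_u1.png scale 13.333333333333334
u1f.png scale 4.0
```

View pics/u1f.png

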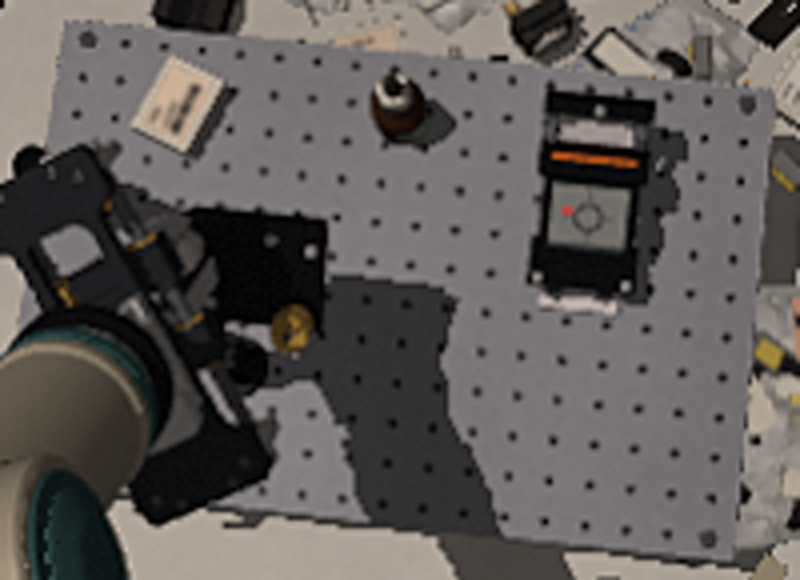

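Request:
{"op": "apply_moves", "data": {
  "targets": [
    [[0.1,0,0,0,0,0,7],[0.1,0,0,0,0,0,6],[0.1,0,0,0,0,0,0],[0.1,0,0,0,0,0,0]]
  ]
}}

```text
time: 24.68
position: [0.5278, 0.1122, 0.3215]
orientation: [2.953, -0.487, 0.254]
contact_force: [-3.4, -7.5, 2.7]
finger_gap: 0.209
```

```bash
python3 k.py s k7; python3 spot.py u2
```

```text
24.675 [0.5278 0.1122 0.3215] [-3.45 -7.48  2.66] [ 0.2  -0.09  1.76 -0.2   0.98  0.06] 0.209
end in tool mm [  2.8  -2.5 -16.3] axis in tool [-0.005  0.    -1.   ]
k7.png scale 10.0
(array([341.07489879, 217.67408907]), np.float64(494.0)) [-1.43 14.36 16.  ]
spot_u2.png scale 13.333333333333334
```

View pics/spot_u2.png

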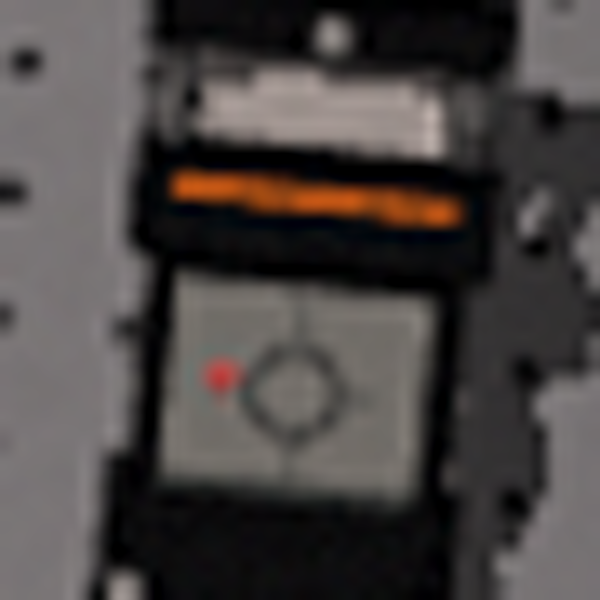

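Request:
{"op": "apply_moves", "data": {
  "targets": [
    [[0.45,0,0,0,0,0,0],[0.45,0,0,0,0,0,0],[0.45,0,0,-0.03,0,0,0],[0.45,0,0,-0.05,0,0,0],[0.45,-0.02,-0.02,-0.02,0,0,0],[0.45,0,0,0,0,0,0]]
  ]
}}

```text
time: 25.52
position: [0.4586, 0.1372, 0.3975]
orientation: [2.958, -0.494, 0.256]
contact_force: [0.2, 0.4, -1.0]
finger_gap: 0.447
```

```bash
python3 k.py b k8; python3 spot.py u3; python3 - <<'E'
from h import *
crop(load("u3")["color"],225,200,285,260,"k9.png");crop(load("k8")["color"],295,205,345,245,"k10.png")
E
```

```text
25.525 [0.4586 0.1372 0.3975] [ 0.16  0.44 -0.99] [ 0.32 -0.2   1.67 -0.23  1.2   0.14] 0.447
end in tool mm [-37.2  66.   85.1] axis in tool [ 0.003 -0.006 -1.   ]
k8.png scale 10.0
(array([341.07535642, 217.67820774]), np.float64(491.0)) [-1.44 14.36 16.  ]
spot_u3.png scale 13.333333333333334
k9.png scale 10.0
k10.png scale 15.0
```

View pics/k9.png

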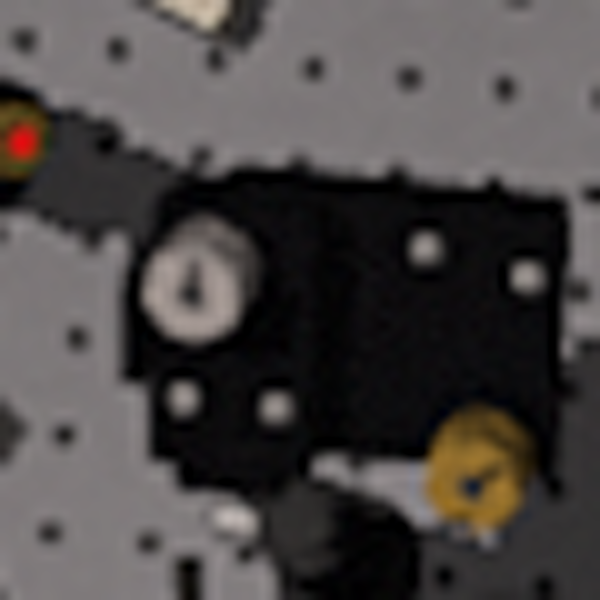

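View pics/k10.png

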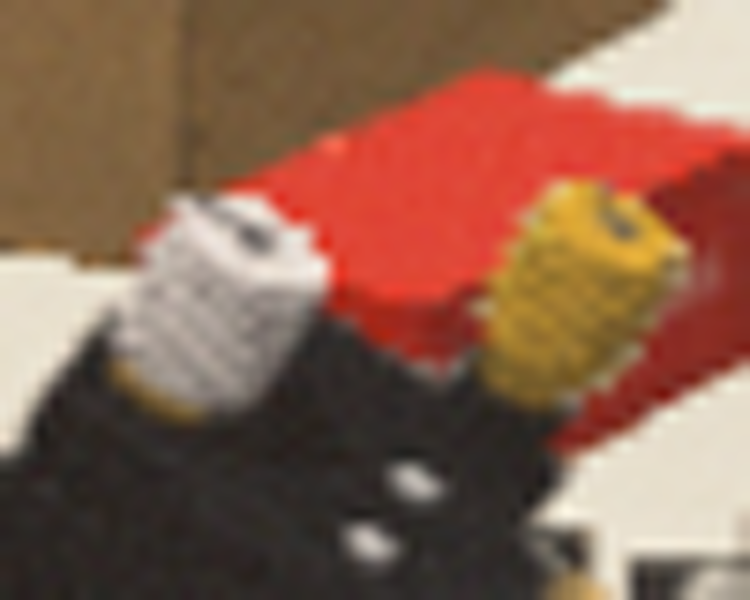

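```bash
cat > br.py <<'E'
from h import *
t=load("u3");s=load("k8")
A=lambda u:(np.array(u)+.5)/10-.5+[225,200];B=lambda u:(np.array(u)+.5)/15-.5+[295,205]
for n,a,b in(("silver",[191,291],[252,238]),("brass",[473,487],[622,222])):
    print(n,tri(t,A(a)-[0,1],s,B(b)))
P,_=tri(t,A([473,487])-[0,1],s,B([622,222]))
a=np.radians(33);zb=R.from_euler("z",PHI).apply([-np.sin(a),0,np.cos(a)])
p,r,_=now()
x=r.apply([1,0,0]);R1=Rtool(-zb,x)
T=P-zb*.015;W=P+zb*.05
print(P,T,W);show(plan(p,r,W,R1,3),.45)
print("end in tool",(r.inv().apply(P-p)*1000).round(1))
E
python3 br.py
```

```text
silver (array([0.52167794, 0.11586995, 0.33710394]), np.float64(0.0007063059603905546))
brass (array([0.48298332, 0.05937992, 0.31953967]), np.float64(0.0008117460458991623))
[0.48298332 0.05937992 0.31953967] [0.49108302 0.05831357 0.30695961] [0.45598435 0.0629344  0.3614732 ]
[[0.45,-0.0119,0.0217,0.0108,-0.42,0.95,-0.01],[0.45,-0.0121,0.0216,0.0108,-0.42,0.95,-0.01],[0.45,-0.0123,0.0216,0.0107,-0.42,0.95,-0.01]]
end in tool [-33.2  66.3  82.4]
```

Request:
{"op": "apply_moves", "data": {
  "targets": [
    [[0.45,-0.012,0.022,0.011,-0.4,0.95,0],[0.45,-0.0125,0.0225,0.0105,-0.4,0.95,0],[0.45,-0.0135,0.023,0.01,-0.4,0.95,0],[0.45,0,0,0,0,0,0],[0.45,0,0,0,0,0,0]]
  ]
}}

```text
time: 26.25
position: [0.455, 0.0596, 0.362]
orientation: [2.931, -0.54, 0.263]
contact_force: [0.9, 0.3, 0.0]
finger_gap: 0.449
```

```bash
cat > k2.py <<'E'
from h import *
import sys
P=np.array([.4818,.0569,.3195]);a=np.radians(33);zb=R.from_euler("z",PHI).apply([-np.sin(a),0,np.cos(a)])
p,r,s=now()
print(s["time"],p.round(4),s["contact_force"].round(2),s["joint_pos"].round(2),round(s["finger_gap"],3))
print("end in tool mm",(r.inv().apply(P-p)*1000).round(1),"axis in tool",r.inv().apply(zb).round(3))
d=cap("side",sys.argv[1]);crop(d["color"],285,185,365,245,"%s.png"%sys.argv[1])
E
python3 k2.py k11
```

```text
26.25 [0.455  0.0596 0.362 ] [0.89 0.32 0.02] [ 0.07 -0.28  1.83 -0.13  1.03 -0.1 ] 0.449
end in tool mm [-0.3 -0.9 50.3] axis in tool [-0. -0. -1.]
k11.png scale 10.0
```

View pics/k11.png

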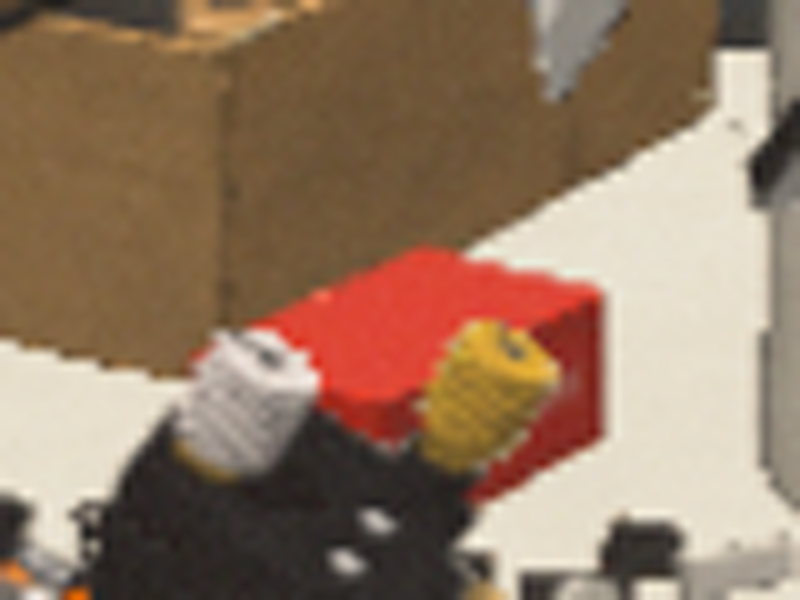

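Request:
{"op": "apply_moves", "data": {
  "targets": [
    [[0.45,0,-0.0009,0.025,0,0,0],[0.45,0,0,0.018,0,0,0],[0.45,0,0,0,0,0,0],[0.45,0,0,0,0,0,0]]
  ]
}}

```text
time: 26.8
position: [0.4777, 0.0581, 0.3265]
orientation: [2.93, -0.54, 0.266]
contact_force: [-0.3, -0.1, 0.3]
finger_gap: 0.451
```

```bash
python3 k2.py k12
```

```text
26.8 [0.4777 0.0581 0.3265] [-0.28 -0.1   0.26] [ 0.06 -0.23  1.89 -0.13  0.92 -0.1 ] 0.451
end in tool mm [-0.5  0.5  8.2] axis in tool [ 0.001 -0.001 -1.   ]
k12.png scale 10.0
```

View pics/k12.png

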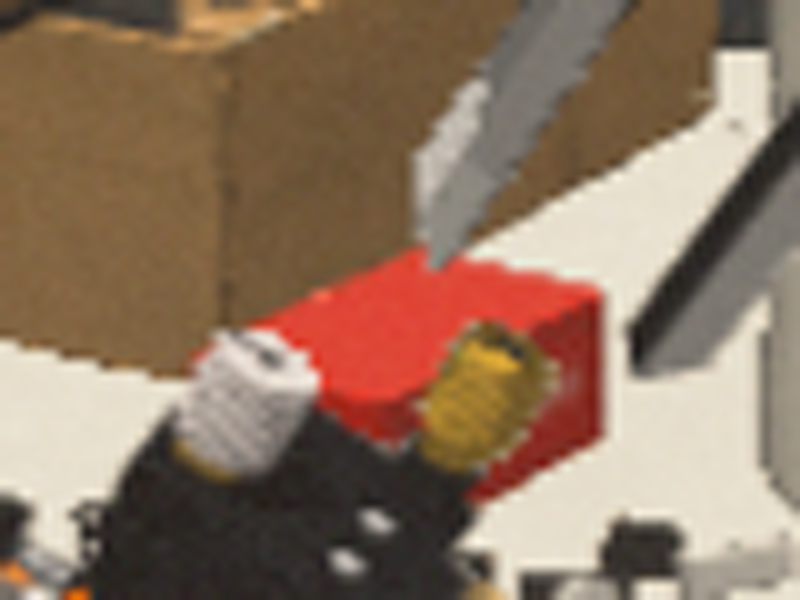

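Request:
{"op": "apply_moves", "data": {
  "targets": [
    [[0.45,0,0,0.01,0,0,0],[0.45,0,0,0.009,0,0,0],[0.45,0,0,0.003,0,0,0],[0.45,0,0,0,0,0,0],[0.1,0,0,0,0,0,0],[0.1,0,0,0,0,0,0],[0.1,0,0,0,0,0,0],[0.1,0,0,0,0,0,0]]
  ],
  "force": 20
}}

```text
time: 27.85
position: [0.4885, 0.0557, 0.3069]
orientation: [2.93, -0.538, 0.264]
contact_force: [-3.1, -0.3, 1.3]
finger_gap: 0.203
```

```bash
python3 k2.py k13; python3 spot.py u4
```

```text
27.85 [0.4885 0.0557 0.3069] [-3.13 -0.32  1.34] [ 0.05 -0.2   1.91 -0.13  0.87 -0.1 ] 0.203
end in tool mm [  1.2   0.1 -14.2] axis in tool [-0.002 -0.    -1.   ]
k13.png scale 10.0
(array([341.07740586, 217.68200837]), np.float64(478.0)) [-1.45 14.35 16.  ]
spot_u4.png scale 13.333333333333334
```

View pics/k13.png

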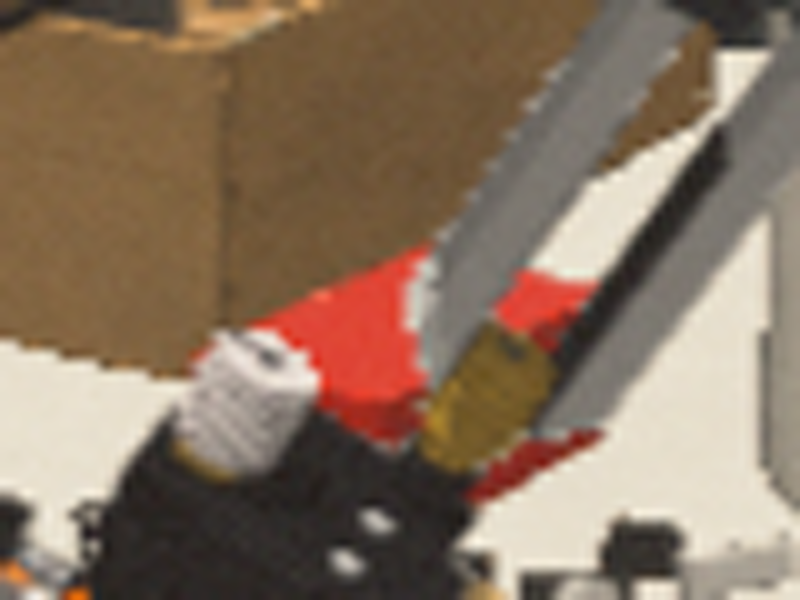

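Request:
{"op": "apply_moves", "data": {
  "targets": [
    [[0.1,-0.0008,0,0,0,0,0],[0.1,0,0,0,0,0,-8],[0.1,0,0,0,0,0,-10],[0.1,0,0,0,0,0,-10],[0.1,0,0,0,0,0,-10],[0.1,0,0,0,0,0,-10],[0.1,0,0,0,0,0,-10],[0.1,0,0,0,0,0,0],[0.1,0,0,0,0,0,0]]
  ]
}}

```text
time: 29.08
position: [0.49, 0.0573, 0.3081]
orientation: [2.575, -0.127, 1.251]
contact_force: [1.8, 5.3, 0.8]
finger_gap: 0.207
```

```bash
python3 k2.py k14; python3 spot.py u5
```

```text
29.075 [0.49   0.0573 0.3081] [1.8  5.27 0.82] [ 0.05 -0.2   1.91 -0.13  0.86 -1.11] 0.207
end in tool mm [ -1.5  -0.2 -14. ] axis in tool [ 0.005  0.002 -1.   ]
k14.png scale 10.0
(array([346.07375643, 218.68096055]), np.float64(583.0)) [-2.6  2.1 16. ]
spot_u5.png scale 13.333333333333334
```

View pics/spot_u5.png

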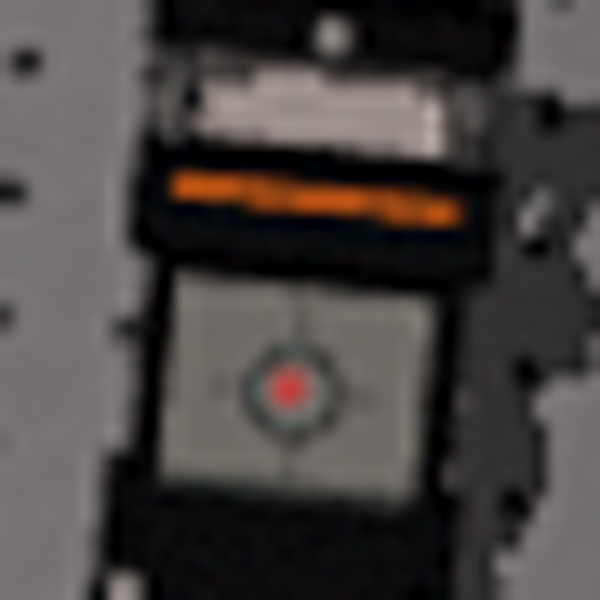

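Request:
{"op": "apply_moves", "data": {
  "targets": [
    [[0.1,0,0,0,0,0,-3.5],[0.1,0,0,0,0,0,0],[0.1,0,0,0,0,0,0],[0.45,0,0,0,0,0,0],[0.45,0,0,0,0,0,0],[0.45,0,0,-0.03,0,0,0],[0.45,0,0,-0.05,0,0,0],[0.45,0,-0.02,-0.05,0,0,0],[0.45,0,-0.03,-0.03,0,0,0],[0.45,0,-0.03,0,0,0,0],[0.45,0,0,0,0,0,0],[0.45,0,0,0,0,0,0]]
  ]
}}

```text
time: 30.68
position: [0.3389, 0.0882, 0.3984]
orientation: [2.571, -0.087, 1.305]
contact_force: [-0.3, -1.0, -0.4]
finger_gap: 0.45
```

```bash
python3 k2.py k15; python3 spot.py u6;python3 -c "
from h import *
crop(load('u6')['color'],195,165,405,310,'u6f.png');crop(load('k15')['color'],200,210,420,370,'k15f.png')"
```

```text
30.675 [0.3389 0.0882 0.3984] [-0.29 -1.03 -0.41] [ 0.32 -0.44  1.82 -0.26  1.24 -0.94] 0.45
end in tool mm [  0.5  80.2 145.6] axis in tool [-0.  0. -1.]
k15.png scale 10.0
(array([346.62911612, 218.81629116]), np.float64(577.0)) [-2.79  0.73 16.  ]
spot_u6.png scale 13.333333333333334
u6f.png scale 3.8095238095238093
k15f.png scale 3.6363636363636362
```

View pics/spot_u6.png

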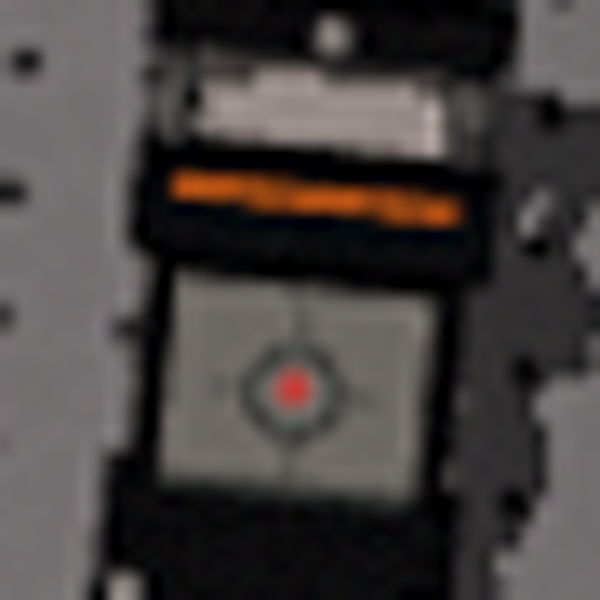

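View pics/u6f.png

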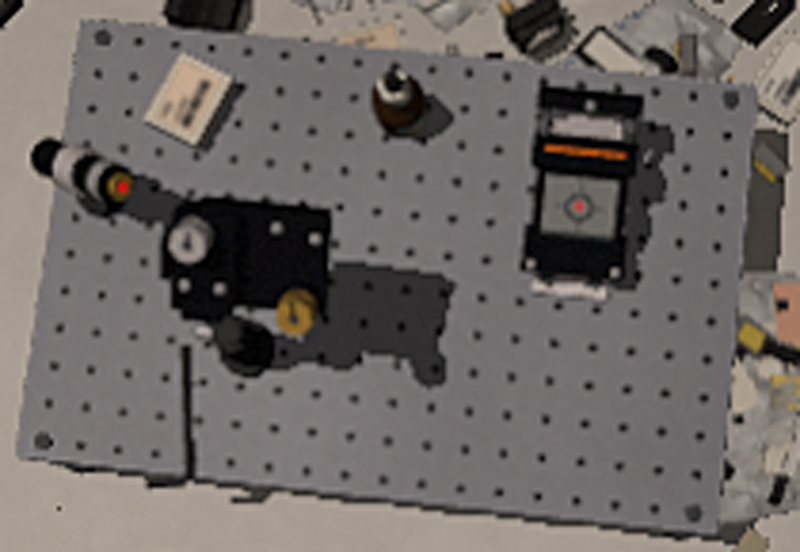

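View pics/k15f.png

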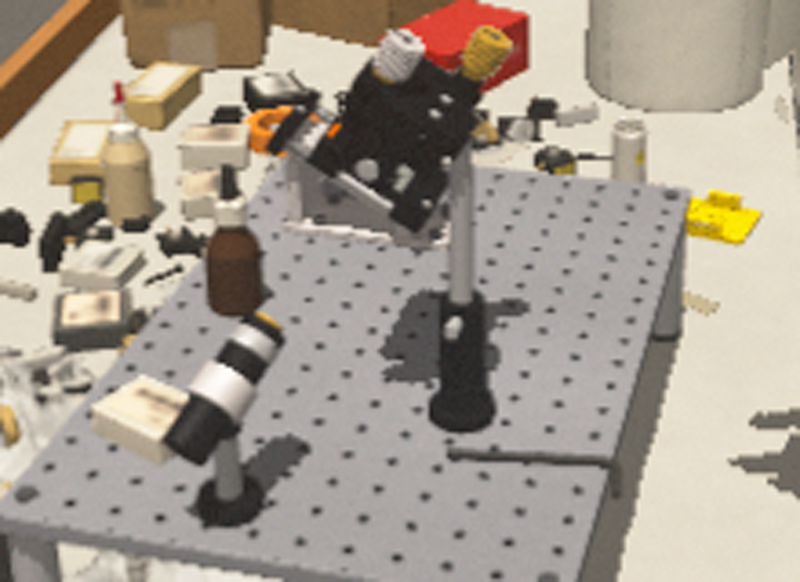

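```bash
python3 -c "
from cell import bot
print(bot.hand_in(), bot.state()['time'])"
```

```text
the job is handed in; nothing more can be done
the job is handed in; nothing more can be done
```

The plate is clipped into the holder, the laser spot sits inside its ring, and I handed the job in at about 31 s with the gripper clear of everything.

**What I did:**
- **First try:** the plate's upper end came down on top of the sprung lip, at about 6 N. It tilted in the grip, so I set it back on the breadboard and re-gripped it centred.
- **Clipping in:** the second time I tucked it under the sprung lip and pushed the jaw back about 11 mm. I lowered the other end onto the ledge, guided it under the fixed lip and let go so the spring took it home.
- **Aligning:** I turned the silver knob about −71° and the brass knob about +61°.

**Last checks:**
- **Plate:** the jaw's orange line shows it pushed back 2.6 mm, against about 2 mm expected for a seated plate. The ring appears where a seated plate would put it. The lower end stayed at ledge height as it went under the lip. I judged it flat and under both lips from these signs; the mirror mount hides the lips in the side view, so I did not see them directly.
- **Spot:** it is wholly inside the ring, about 1 mm from the centre after allowing for the viewing angle; it has 4.2 mm of room.
- **Other objects:** the bottle, the hex key, the box and the yellow look-alike look unmoved in the pictures.

**Disagreements:** the top and side cameras differed by about 2 mm along x. The silver knob was also about 3 mm from where I measured it, so the gripper was pushed sideways with up to about 9 N while turning it.

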